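# Tighten the captive wing nut behind the sampler's push-latch flap

## Robot

A 6-joint arm with a two-finger parallel gripper is mounted at the origin on a cart in front of the work surface, level with it; the furniture and walls round the work are solid. World frame = base frame: x ahead of the robot, y to its left, z up, the work surface at z = 0. Lengths are in mm, angles in degrees, forces in N, time in s.
With the tool pointing down it reaches from about 300 to 850 mm from the base axis. Payload 4.2 kg.
Tool frame: the origin (TCP) lies at the very end of the fingers, on their centre line; the grasp point (between the pads) lies 19 mm behind it; x points along the fingers, y is the direction in which the jaws open and shut, and the axes are right-handed (so a half turn about x gives the same grasp; the last joint's range is limited). The gripper opens to 91 mm and grips with 3 to 60 N. Pads are 32 mm wide; open, the fingers measure 118 mm over their backs; the gripper's body (76 mm by 178 mm) begins 60 mm behind the grasp point.
Start: joints at [-68.812, 18.312, 89.639, -0, 72.044, -1.146], TCP at [218.506, -531.882, 213.976] pointing down, gripper open.
Joint ranges: [-177.97, 177.97], [-48.28, 115.42], [12.27, 149.76], [-77.06, 257.06], [2.81, 150.46], [-146.56, 146.56]. Speed limits (degrees/s): [147.25, 147.25, 180, 180, 180, 180].

## Interface

Orientations are given as [roll, pitch, yaw] about the fixed x, y, z axes, in that order (R = Rz(yaw) Ry(pitch) Rx(roll)).
In Python, from workcell import sensors, grab_frame, job_done, finder gives the robot as it stands.
- The arm moves only by the tool play_rows, never from a script. Its argument "motion" is a list of rows, each a list of 5 numbers: the shift along the world's x, y, z in m, then the turn about the world's z in rad, then the opening, from 0 (shut) to 1 (fully open). In form: [[tx, ty, tz, roll, fingers], ...]. A call has exactly 8 rows; each row is the pose to reach, as a shift and turn from the pose commanded when the call began; what a row does not reach only later rows make up. A row lasts 1/12 s, in which the tool goes at most 41.7 mm and 7.16 degrees, less where a joint would pass 70% of its speed; a pose out of reach is approached as far as the arm can. A call with a gripper value outside its range is refused whole. The fingers move at their own pace and stop on an object; "squeeze" is the grip in N (left out, the last holds). Time passes only in rows, so rows that repeat a pose let the fingers close, or fill a call up. It gives the time, the measured TCP pose, the force and the opening at its end, in the units of the state.
- sensors.state(): the state, without advancing time (a new reading comes with each control period).
- grab_frame(name): name is "side" or "top"; returns a dict with "img" (480x640x3 uint8, blue, green, red), "fx", "fy", "cx", "cy" (pixels), "k1" (the pictures are not rectified: a ray, as slopes to the right and down, at radius r is drawn at 1 + k1 r^2 times it, then the intrinsics apply), "rvec" (rotation vector, rad) and "tvec" (3), from world to camera coordinates, as OpenCV has them. Camera axes: x right, y down, z forward; pixel columns grow to the right and rows downward; lengths in mm; the calibration is good to about 2 mm. A picture is of the moment at which its call begins. There is no depth.
- job_done(): hands the job in, once; it reports no verdict.
Trained networks look in a picture, given as the dict that the camera call returned (one of the last four; its "shot" number tells which), for a name from the list of things; names that differ only in an ending like _2 or _b are one class to them, and where a whole thing is asked for, a point or a joint stands for the part that bears it (a point fixed in the world has none). Each returns a list of dicts, best first, with "conf" (0 to 1); they miss things now and then, are a little off and sometimes report something else, mostly with a low value. They report only what shows in the picture. A call takes as long as a camera call.
- finder.spot_in(picture, label): "point" ([column, row] in pixels, amid what is visible of it).
- finder.spot_point(picture, label): "point" ([column, row] in pixels: a listed point, or the origin of a listed thing).
The state is a dict: "time_s": time; "qpos": joint angles; "qvel": joint speeds; "effort": joint torques, N m; "ee_pos": TCP position; "ee_rot": TCP orientation; "force": force on the tool from outside, world axes, zero at the start; "torque": the same for the moment, N m; "gripper_width": finger opening in mm.
Only numpy, scipy, OpenCV 4.12 (cv2) and the standard library are available. Lean on these libraries where they do the work, as an engineer would, in place of code of your own. Each camera call takes 0.05 s, during which the arm holds its last target.

## Task

On the bench air sampler, press the blue flap inward near its lower edge until the catch lets go and it swings fully open, then turn the wing nut behind it clockwise until it is fully home, working round the yellow guard. Leave the flap standing open, and do not disturb the beaker and the two vials on the bench.

Things in the scene. Friction and masses are not known exactly. Their poses are not given: they have to be found in the camera images.
- guard: Yellow captive-nut guard fixed over the wing nut. Origin: on the nut's axis, level with the sampler's sloping panel (100 mm above the bench). z = outward normal of the panel = nut's axis, leaning 0.61 rad (35 deg) from vertical towards the robot; x up the slope, y left. Nut, flap, recess and legs are described in this frame. A disc of radius 13 mm, z -16.5..-10.5, covers the nut's centre.
- guard_leg_a (a point): Middle of the guard's left leg. Legs: bars 8 mm wide, z -16..-11 mm, from the disc out to radius 66 mm, then down to the floor, at +45 deg (this one) and -45 deg from the guard's +x. Wings pass under the legs, fingers do not; the other 270 deg over the lower side are open.
- sampler: White wedge-shaped bench air sampler, 186 x 200 x 155 mm, fixed; origin under it at bench height, straight below the guard's origin; x to the back, y left, z up. Its sloping panel is 190 (up the slope) x 200 mm. Recess in it, in the guard's frame: x -75..75, y -80..80 mm, floor (metal filter cover) at z = -37.5 mm.
- wing_nut (a joint): Turn of the steel wing nut, rad, growing clockwise seen from outside; about 0.1 N m of friction, stays where left. 0 to 5.4; 5.4 = fully home, hard stop. At q wing A points at angle -q in the guard's x-y plane (0 = +x, positive towards +y), wing B opposite. Wings: 6 mm thick, radius 12..46 mm, z -34..-20 mm (-36..-18 beyond radius 32).
- wing_tip (a point): Middle of the outer end of wing A, 46 mm from the nut's axis, at z = -27 mm in the guard's frame.
- flap (a joint): Angle of the blue flap (145 x 156 x 6 mm, flush in the recess's mouth when shut; hinge along its upper edge, x = 72, z = -3 mm in the guard's frame). 0 = shut, held by the catch. Pressing its lower edge in to about -0.035 (5 mm, some 5 N) frees the catch; when let go, a spring swings it up in about 1.5 s to its stop at 2.4, leaning back out of the way. Inner stop -0.05.
- flap_press (a point): White dot on the outer face of the flap, 23.5 mm from its lower edge, midway across: the place to press.
- beaker: Glass beaker, 53 x 60 x 70 mm, bystander; origin at the centre of its underside.
- vial_brown: Brown vial with a black cap, diameter 25, height 65 mm, bystander; origin at the centre of its underside.
- vial_blue: Brown vial with a blue cap, diameter 25, height 65 mm, bystander; origin at the centre of its underside.

How it is judged (in metres and radians):
On the way:
1. the flap has swung fully open (value of joint flap above 2.2 rad), for 0.2 s.
At the end, for the whole second after the job is handed in: The wing nut is turned fully home (within 0.12 rad of its stop at 5.4) and at rest, and the flap stands open (2.2 rad or more) (value of joint wing_nut above 5.28 rad and velocity of joint wing_nut between -0.05 and 0.05 rad/s and value of joint flap above 2.2 rad); the robot touches nothing.
It fails at once if the beaker or a vial is moved by more than 20 mm or tipped (distance of any of beaker, vial_brown, vial_blue from where it was at the start of the episode above 0.02 m or angle between any of beaker, vial_brown, vial_blue's own z axis and vertical above 0.5 rad).
It also fails if it takes over 67 s, if anything falls off the work surface, if the arm or the gripper's body presses on something with over 40 N, if the wrist force passes 120 N, or if a joint passes its speed limit or range.

## Working session

There is one attempt and no reset: what is moved stays moved. The work goes in short steps, Python scripts to look and compute and a tool call to move; the robot and the scene stay as the last step left them, time stands still between calls to the robot, and variables do not carry over. Pictures are saved under pics/ and viewed, and the job is handed in when it is done.

Besides the shell and the picture viewer there is one more tool, called after "Call:" as name(argument=value, ...) on one line, values as JSON. play_rows: Moves the arm, as the interface text tells. Its arguments: {"type":"object","properties":{"motion":{"type":"array","items":{"type":"array","items":{"type":"number"}}},"squeeze":{"type":"number"}},"required":["motion"]}

```bash
mkdir -p pics; ls
cat > h.py <<'E'
import numpy as np, cv2
from workcell import sensors, grab_frame, job_done, finder
def proj(f,P):
    R=cv2.Rodrigues(np.array(f["rvec"],float))[0]; c=(R@np.atleast_2d(P).T).T+np.array(f["tvec"],float).ravel()
    s=c[:,:2]/c[:,2:]; r2=(s**2).sum(1,keepdims=True); s=s*(1+f["k1"]*r2)
    return s*[f["fx"],f["fy"]]+[f["cx"],f["cy"]]
def ray(f,p):
    d=(np.array(p,float)-[f["cx"],f["cy"]])/[f["fx"],f["fy"]]; s=d.copy()
    for _ in range(20): s=d/(1+f["k1"]*(s@s))
    R=cv2.Rodrigues(np.array(f["rvec"],float))[0]; t=np.array(f["tvec"],float).ravel()
    v=R.T@np.r_[s,1]; return -R.T@t, v/np.linalg.norm(v)
def atz(f,p,z):
    o,d=ray(f,p); return o+d*(z-o[2])/d[2]
def tri(fs,ps):
    A=np.zeros((3,3));b=np.zeros(3)
    for f,p in zip(fs,ps):
        o,d=ray(f,p); M=np.eye(3)-np.outer(d,d); A+=M;b+=M@o
    x=np.linalg.solve(A,b); return x,[np.linalg.norm(proj(f,x)[0]-p) for f,p in zip(fs,ps)]
E
python3 - <<'E'
from h import *
fs=[grab_frame("side"),grab_frame("top")]
for n,f in zip(["side","top"],fs):
    cv2.imwrite(f"pics/{n}0.png",f["img"]); print(n,ray(f,[320,240]),f["fx"],f["k1"])
    for l in ["guard","guard_leg_a","sampler","wing_tip","flap_press","beaker","vial_brown","vial_blue"]:
        print(l,[(np.round(x["point"]),round(x["conf"],2)) for x in finder.spot_point(f,l)[:2]])
print(sensors.state())
E
```

```text
pics
side (array([ 558.66049255, -568.91497765,  655.68858588]), array([ 0.00754968,  0.80047626, -0.59931692])) 539.8917104913583 -0.03328837190457592
guard [(array([330., 208.]), 0.63)]
guard_leg_a [(array([335., 198.]), 0.61)]
sampler [(array([330., 250.]), 0.82), (array([289., 337.]), 0.57)]
wing_tip []
flap_press [(array([316., 226.]), 0.67)]
beaker []
vial_brown [(array([301., 381.]), 0.97)]
vial_blue [(array([287., 405.]), 0.64)]
top (array([ 403.90827972,  115.93765108, 1153.76095808]), array([ 0.13633833, -0.00245094, -0.9906593 ])) 511.550940806419 -0.14121269002032943
guard [(array([242., 223.]), 0.8)]
guard_leg_a [(array([220., 218.]), 0.57)]
sampler [(array([248., 230.]), 0.88)]
wing_tip [(array([219., 222.]), 0.74)]
flap_press [(array([257., 237.]), 0.83)]
beaker [(array([355., 263.]), 0.96)]
vial_brown [(array([390., 254.]), 0.53)]
vial_blue [(array([414., 263.]), 0.54)]
{'time_s': 0.9, 'qpos': array([-6.88123802e+01,  1.83093788e+01,  8.96386028e+01,  1.65439403e-04,
        7.20461056e+01, -1.14681314e+00]), 'qvel': array([-0.05573635, -0.02188603, -0.01218596, -0.05717189, -0.04868581,
       -0.07360256]), 'effort': array([ 1.24827886e-03, -4.12344325e+01, -2.32230717e+01,  7.28345825e-02,
        3.77055164e-02, -3.58391503e-05]), 'ee_pos': array([ 218.50175087, -531.87116343,  214.00391871]), 'ee_rot': array([ 90.37792482,  89.99408504, -67.28769325]), 'force': array([0.41581335, 0.14613883, 0.22694729]), 'torque': array([-0.00095401,  0.00832057, -0.01189876]), 'gripper_width': 91.32892820704193}
```

View pics/side0.png

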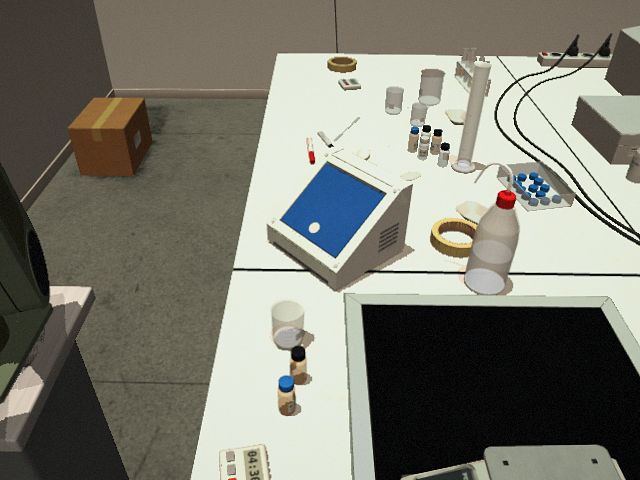

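View pics/top0.png

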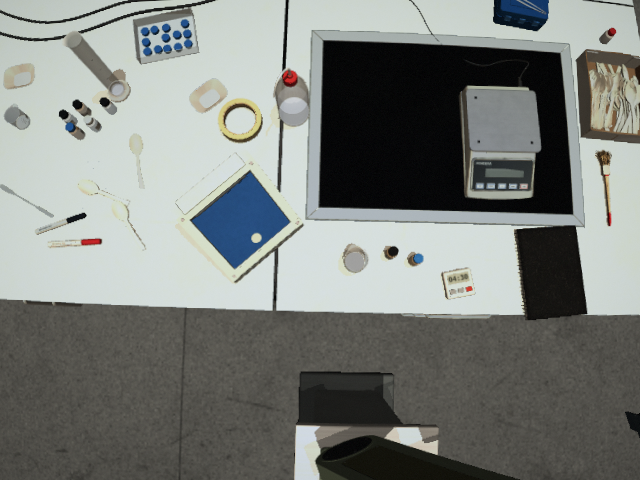

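The side view shows the white wedge sampler at about (340,220) with its blue flap shut and a dot at (315,228). The beaker is at (288,325) and the vials at (298,365) and (287,395). In the top view the sampler is yawed, with its dot at (257,238). I'll fit its pose from the blue flap's corners.

```bash
cat >> h.py <<'E'
th=0.61
def Tg(x,y,yaw,z=100.):
    c,s=np.cos(yaw),np.sin(yaw); Rz=np.array([[c,-s,0],[s,c,0],[0,0,1]])
    xg=np.array([np.cos(th),0,np.sin(th)]); zg=np.array([-np.sin(th),0,np.cos(th)]); yg=np.cross(zg,xg)
    return Rz@np.c_[xg,yg,zg], np.array([x,y,z])
E
python3 - <<'E'
from h import *
from scipy.optimize import least_squares
fs=[grab_frame("side"),grab_frame("top")]
obs=[]
for n,f,roi in zip(["side","top"],fs,[(270,155,400,270),(180,160,310,285)]):
    im=f["img"].astype(int); m=((im[...,0]>im[...,2]+50)).astype(np.uint8)
    mm=np.zeros_like(m); x0,y0,x1,y1=roi; mm[y0:y1,x0:x1]=m[y0:y1,x0:x1]
    cs=max(cv2.findContours(mm,cv2.RETR_EXTERNAL,cv2.CHAIN_APPROX_NONE)[0],key=cv2.contourArea)
    q=None
    for e in np.arange(2,15,.5):
        a=cv2.approxPolyDP(cv2.convexHull(cs),e,True)
        if len(a)==4: q=a[:,0];break
    # refine: line fits
    c=cs[:,0].astype(float); L=[]
    for i in range(4):
        a,b=q[i].astype(float),q[(i+1)%4].astype(float); u=(b-a)/np.linalg.norm(b-a); n_=np.array([-u[1],u[0]])
        s=(c-a)@u; d=abs((c-a)@n_); sel=c[(d<2.5)&(s>6)&(s<np.linalg.norm(b-a)-6)]
        L.append(cv2.fitLine(sel.astype(np.float32),cv2.DIST_HUBER,0,.01,.01).ravel())
    Q=[]
    for i in range(4):
        l1,l2=L[i-1],L[i]; A=np.c_[l1[:2],-l2[:2]]; t=np.linalg.solve(A,l2[2:]-l1[2:]); Q.append(l1[2:]+t[0]*l1[:2])
    print(n,np.round(Q,1).tolist()); obs.append(np.array(Q))
C=np.array([[-73,-78,0],[-73,78,0],[72,78,0],[72,-78,0.]])
W=np.array([-49.5,0,0.])
def match(p,i):
    R,t=Tg(p[0],p[1],p[2],p[3]); pr=proj(fs[i],C@R.T+t); 
    return min((( pr-np.roll(o,k,0)) for o in (obs[i],obs[i][::-1]) for k in range(4)),key=lambda e:(e**2).sum())
# init from dots
dots=[finder.spot_point(f,"flap_press")[0]["point"] for f in fs]
print(dots,tri(fs,dots)) 
res=[]
for y0 in np.arange(0,6.28,.4):
    d=tri(fs,dots)[0]
    def fun(p):
        R,t=Tg(*p); dd=np.array([(proj(fs[i],R@W+t)[0]-dots[i]) for i in (0,1)]).ravel()*.5
        return np.r_[match(p,0).ravel(),match(p,1).ravel(),dd]
    r=least_squares(fun,[d[0],d[1],y0,100.],x_scale=[10,10,.1,10],loss="soft_l1"); res.append((r.cost,r.x,r.fun))
res.sort(key=lambda r:r[0]); 
for r in res[:2]: print(r[0],r[1],np.round(r[2],1))
def fun3(p): return fun([p[0],p[1],p[2],100.])
r=least_squares(fun3,res[0][1][:3],x_scale=[10,10,.1]); print(r.x,np.round(r.fun,1))
np.save("pose.npy",r.x); R,t=Tg(*r.x); print(R,R@W+t)
for l,i in [("beaker",1),("vial_brown",1),("vial_blue",1)]:
    for f in fs:
        s=finder.spot_point(f,l)
        if s: print(l,s[0]["point"],s[0]["conf"],atz(f,s[0]["point"],0))
for n,f in zip(["side","top"],fs):
    im=f["img"].copy(); pts=np.vstack([C,[[-95,-100,0],[-95,100,0],[95,100,0],[95,-100,0]],[W]])@R.T+t
    for p in proj(f,pts): cv2.circle(im,tuple(np.round(p).astype(int)),1,(0,0,255),-1)
    x0,y0=(250,130) if n=="side" else (160,140)
    cv2.imwrite(f"pics/{n}_fit.png",cv2.resize(im[y0:y0+150,x0:x0+180],None,fx=4,fy=4,interpolation=cv2.INTER_NEAREST))
E
```

```text
side [[325.79998779296875, 163.39999389648438], [383.70001220703125, 195.0], [335.0, 256.79998779296875], [280.70001220703125, 219.3000030517578]]
top [[250.5, 172.89999389648438], [288.70001220703125, 221.5], [234.60000610351562, 267.29998779296875], [192.1999969482422, 221.1999969482422]]
[[314.4, 228.5], [253.4, 236.9]] (array([556.21944171, 256.80243533,  64.47394946]), [np.float64(0.38385814762688814), np.float64(0.33482088479426336)])
3.891517813535191 [585.01454556 278.75990618   0.73491847  97.08336257] [-0.1  1.  -0.6  0.6  0.2 -0.5  0.8 -0.2  0.7  0.5 -0.2  1.2 -1.1 -0.5
 -0.5 -1.  -0.2 -0.1  1.1  0.4]
3.891517813535921 [585.01454556 278.75990632   0.73491849  97.08336237] [-0.1  1.  -0.6  0.6  0.2 -0.5  0.8 -0.2  0.7  0.5 -0.2  1.2 -1.1 -0.5
 -0.5 -1.  -0.2 -0.1  1.1  0.4]
[584.73718082 277.25008042   0.73398201] [-0.2  0.2 -0.8 -0.2  0.2 -1.5  0.9 -1.1  1.3  0.5  0.2  1.2 -0.8 -0.6
  0.1 -1.2 -0.2 -0.6  1.4  0.3]
[[ 0.60859932 -0.66983163 -0.42536155]
 [ 0.54902617  0.74251302 -0.38372475]
 [ 0.57286746  0.          0.81964802]] [554.61151432 250.07328492  71.64306073]
beaker [286.4, 340.3] 0.94 [512.80910285  33.36905801   0.        ]
beaker [354.5, 258.8] 0.64 [521.63317051  33.84499826   0.        ]
vial_brown [298.3, 378.0] 0.67 [534.75127672 -42.91000168   0.        ]
vial_brown [389.2, 255.5] 0.52 [531.03480398 -45.1135612    0.        ]
vial_blue [285.9, 405.7] 0.59 [ 5.18531972e+02 -9.33169120e+01  1.13686838e-13]
vial_blue [411.5, 262.2] 0.45 [516.88857768 -96.27493294   0.        ]
```

Call:
play_rows(motion=[[0.015,0.037,0,0.043,0],[0.03,0.074,0,0.086,0],[0.045,0.111,0,0.129,0],[0.06,0.148,0,0.172,0],[0.075,0.185,0,0.215,0],[0.09,0.222,0,0.258,0],[0.105,0.259,0,0.3,0],[0.12,0.296,0,0.344,0]], squeeze=20)

```text
time_s: 2.07
ee_pos: [338.8, -234.1, 214.2]
ee_rot: [110.0, 89.9, -27.9]
force: [1.1, 0.1, 1.2]
gripper_width: 40.9
```

Call:
play_rows(motion=[[0.015,0.037,0,0,0],[0.03,0.074,0,0,0],[0.045,0.111,0,0,0],[0.06,0.148,0,0,0],[0.075,0.185,0,0,0],[0.09,0.222,0,0,0],[0.105,0.259,0,0,0],[0.12,0.296,0,0,0]])

```text
time_s: 2.73
ee_pos: [458.9, 62.2, 214.3]
ee_rot: [125.6, 89.9, -12.3]
force: [0.1, -0.6, 0.6]
gripper_width: 0.6
```

Run:
```python
from h import *
x,y,yaw=np.load("pose.npy"); s=sensors.state(); R,t=Tg(x,y,yaw)
from scipy.spatial.transform import Rotation as Ro
Rt=Ro.from_euler("xyz",s["ee_rot"],degrees=True).as_matrix(); print(Rt, np.degrees(np.arctan2(Rt[1,1],Rt[0,1])),np.degrees(yaw)-90)
print(s["time_s"],s["ee_pos"],s["qpos"],s["force"],s["gripper_width"])
h=np.array([np.cos(yaw),np.sin(yaw),0]); D=R@[-49.5,0,0]+t; print("tcp contact",D-16*h,"hover20",D-16*h+20*R[:,2], h, R[:,2])
f=grab_frame("side"); cv2.imwrite("pics/s1.png",f["img"])
```

```text
[[ 8.65298099e-04  6.70044813e-01 -7.42320147e-01]
 [-1.88676938e-04 -7.42320302e-01 -6.70045173e-01]
 [-9.99999608e-01  7.19847507e-04 -5.15906343e-04]] -47.92946303717982 -47.94592839398985
2.7333 [458.85122525  62.19993296 214.26092039] [ 6.30834782e+00  8.14493186e+00  1.03344495e+02 -1.74079856e-02
  6.84624839e+01  5.42441841e+01] [ 0.14785011 -0.58943256  0.64426312] 0.6335472214209805
tcp contact [542.73130604 239.35597877  71.64306073] hover20 [534.22407511 231.68148383  88.03602108] [0.74251302 0.66983163 0.        ] [-0.42536155 -0.38372475  0.81964802]
```

View pics/s1.png

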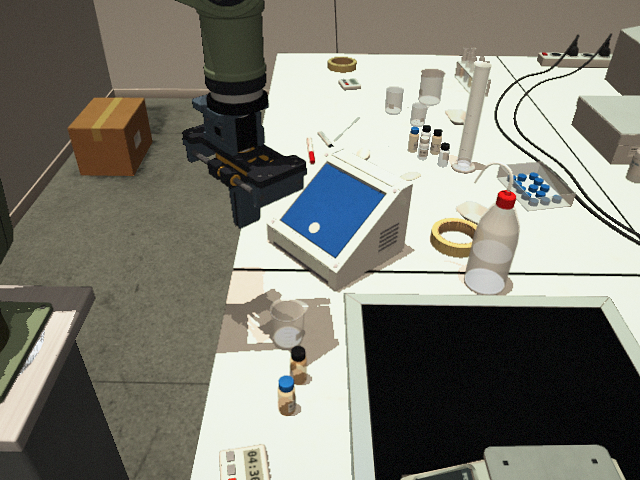

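View pics/side_fit.png

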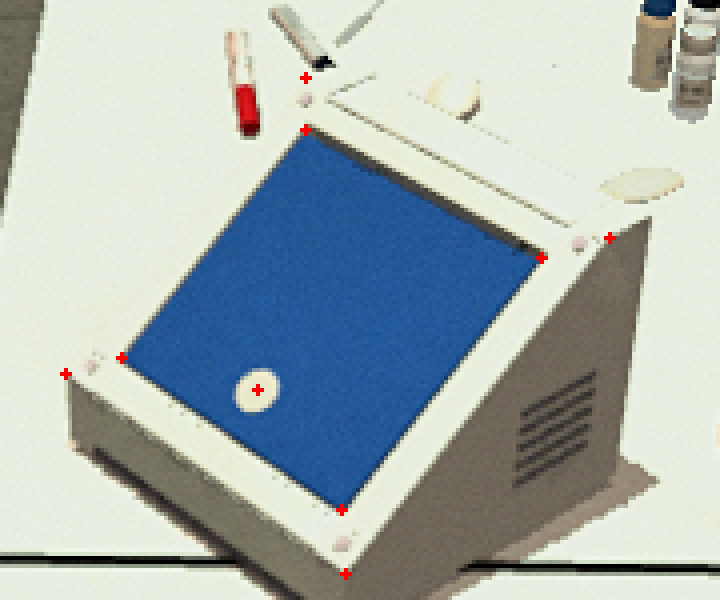

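View pics/top_fit.png

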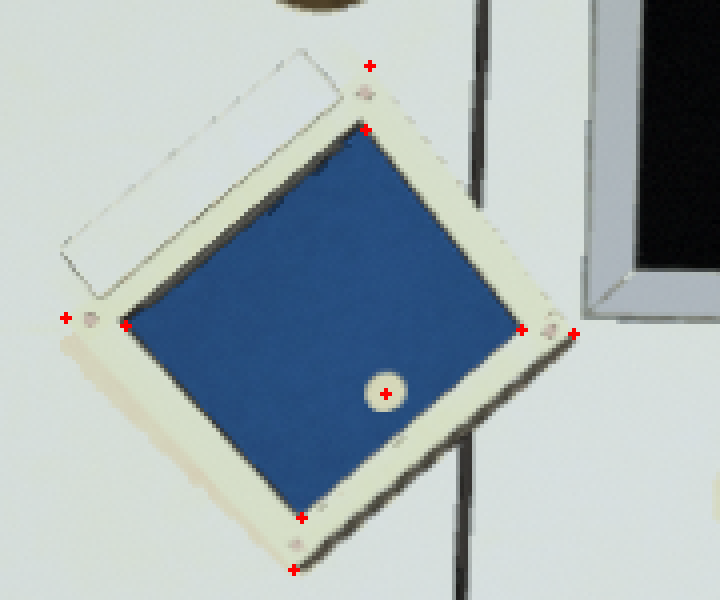

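The gripper is above and left of the sampler, with the fingers at (245,222). The fit dots land on the flap's corners and on the press dot. I'll move to hover over the press point.

Call:
play_rows(motion=[[0.015,0.035,-0.005,0,0],[0.03,0.07,-0.015,0,0],[0.042,0.1,-0.03,0,0],[0.054,0.128,-0.05,0,0],[0.064,0.152,-0.07,0,0],[0.07,0.164,-0.09,0,0],[0.072,0.168,-0.104,0,0],[0.072,0.168,-0.104,0,0]])

```text
time_s: 3.45
ee_pos: [528.9, 228.3, 106.5]
ee_rot: [-20.1, 89.6, -158.0]
force: [-0.2, 0.3, -1.1]
gripper_width: 0.4
```

Run:
```python
from h import *
s=sensors.state(); print(s["ee_pos"],s["force"])
for n in("side","top"):
    f=grab_frame(n); im=f["img"].copy(); p=proj(f,s["ee_pos"])[0]; print(p)
    im=cv2.resize(im[100:300,200:440] if n=="side" else im[140:340,140:380],None,fx=3.3,fy=3,interpolation=cv2.INTER_CUBIC); cv2.imwrite(f"pics/{n}2.png",im)
```

```text
[528.93631063 228.29982111 106.51921376] [-0.22848743  0.32939515 -1.14675548]
[299.61301522 218.40842721]
[264.11054565 247.77192869]
```

View pics/side2.png

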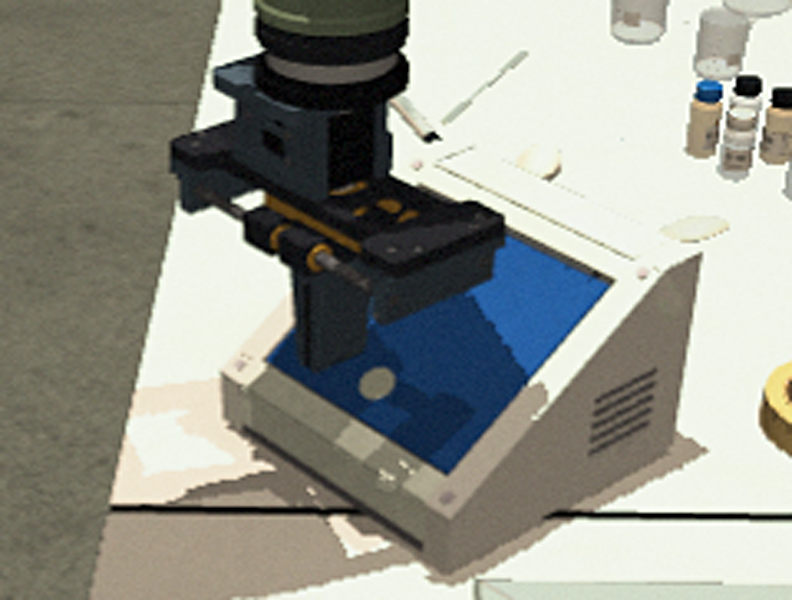

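Side view: the closed fingers hang just above and beside the dot, which is at about (378,383) in the crop. Next I'll go to about 5 mm off the face.

Call:
play_rows(motion=[[0.004,0.004,-0.012,0,0],[0.008,0.007,-0.024,0,0],[0.01,0.0095,-0.034,0,0],[0.01,0.0095,-0.034,0,0],[0.01,0.0095,-0.034,0,0],[0.01,0.0095,-0.034,0,0],[0.01,0.0095,-0.034,0,0],[0.01,0.0095,-0.034,0,0]])

```text
time_s: 4.22
ee_pos: [540.7, 237.6, 76.5]
ee_rot: [154.7, 89.9, 16.8]
force: [-0.0, 0.0, 0.6]
gripper_width: 0.6
```

Run:
```python
from h import *
s=sensors.state(); print(s["ee_pos"],s["ee_rot"],s["force"])
```

```text
[540.73977534 237.63948361  76.49962623] [154.7171432   89.94392796  16.75729727] [-0.006414    0.00532565  0.61512617]
```

Call:
play_rows(motion=[[0.0004,0.0004,-0.0008,0,0],[0.0009,0.0008,-0.0016,0,0],[0.0013,0.0012,-0.0025,0,0],[0.0017,0.0015,-0.0033,0,0],[0.0021,0.0019,-0.0041,0,0],[0.0026,0.0023,-0.0049,0,0],[0.0026,0.0023,-0.0049,0,0],[0.0026,0.0023,-0.0049,0,0]])

```text
time_s: 4.88
ee_pos: [543.0, 239.9, 71.1]
ee_rot: [7.7, 90.0, -130.3]
force: [-1.2, -0.2, 0.5]
gripper_width: 0.3
```

Call:
play_rows(motion=[[0.0004,0.0004,-0.0008,0,0],[0.0009,0.0008,-0.0016,0,0],[0.0009,0.0008,-0.0016,0,0],[0.0009,0.0008,-0.0016,0,0],[0.0009,0.0008,-0.0016,0,0],[0.0009,0.0008,-0.0016,0,0],[0.0009,0.0008,-0.0016,0,0],[0.0009,0.0008,-0.0016,0,0]])

```text
time_s: 5.55
ee_pos: [543.5, 240.3, 70.1]
ee_rot: [3.0, 89.9, -134.9]
force: [-2.9, -2.3, 5.4]
gripper_width: 0.4
```

Call:
play_rows(motion=[[0.0004,0.0004,-0.0008,0,0],[0.0009,0.0008,-0.0016,0,0],[0.0009,0.0008,-0.0016,0,0],[0.0009,0.0008,-0.0016,0,0],[0.0009,0.0008,-0.0016,0,0],[0.0009,0.0008,-0.0016,0,0],[0.0009,0.0008,-0.0016,0,0],[0.0009,0.0008,-0.0016,0,0]])

```text
time_s: 6.22
ee_pos: [544.0, 240.7, 69.1]
ee_rot: [3.6, 89.9, -134.4]
force: [-4.2, -3.1, 10.3]
gripper_width: 0.5
```

Call:
play_rows(motion=[[0.0004,0.0004,-0.0008,0,0],[0.0009,0.0008,-0.0016,0,0],[0.0009,0.0008,-0.0016,0,0],[0.0009,0.0008,-0.0016,0,0],[0.0009,0.0008,-0.0016,0,0],[0.0009,0.0008,-0.0016,0,0],[0.0009,0.0008,-0.0016,0,0],[0.0009,0.0008,-0.0016,0,0]])

```text
time_s: 6.88
ee_pos: [544.9, 241.5, 67.5]
ee_rot: [3.0, 89.9, -135.0]
force: [-4.7, -3.2, 9.4]
gripper_width: 0.4
```

Call:
play_rows(motion=[[0.0004,0.0004,-0.0008,0,0],[0.0009,0.0008,-0.0016,0,0],[0.0009,0.0008,-0.0016,0,0],[0.0009,0.0008,-0.0016,0,0],[0.0009,0.0008,-0.0016,0,0],[0.0009,0.0008,-0.0016,0,0],[0.0009,0.0008,-0.0016,0,0],[0.0009,0.0008,-0.0016,0,0]])

```text
time_s: 7.55
ee_pos: [545.7, 242.3, 65.9]
ee_rot: [1.0, 89.9, -137.0]
force: [-5.1, -3.4, 10.3]
gripper_width: 0.7
```

Call:
play_rows(motion=[[0.0005,0.0004,-0.001,0,0],[0.0007,0.0006,-0.0013,0,0],[0.0007,0.0006,-0.0013,0,0],[-0.03,-0.027,0,0,0],[-0.06,-0.054,0.003,0,0],[-0.09,-0.081,0.005,0,0],[-0.115,-0.104,0.025,0,0],[-0.125,-0.113,0.055,0,0]])

```text
time_s: 8.22
ee_pos: [414.9, 127.0, 117.3]
ee_rot: [-24.1, 89.3, -162.1]
force: [0.4, -0.1, 0.3]
gripper_width: 0.2
```

Call:
play_rows(motion=[[0,0,0.02,0,0],[0,0,0.04,0,0],[0,0,0.06,0,0],[0,0,0.06,0,0],[0,0,0.06,0,0],[0,0,0.06,0,0],[0,0,0.06,0,0],[0,0,0.06,0,0]])

```text
time_s: 8.88
ee_pos: [421.0, 130.0, 178.5]
ee_rot: [-25.0, 89.9, -163.0]
force: [0.3, -0.4, -0.6]
gripper_width: 0.6
```

Run:
```python
from h import *
s=sensors.state(); print(s["ee_pos"],s["force"])
for n in("side","top"):
    f=grab_frame(n); cv2.imwrite(f"pics/{n}3.png",f["img"])
```

```text
[421.03139678 129.97536411 178.45732894] [ 0.2819521  -0.42070548 -0.59547526]
```

View pics/side3.png

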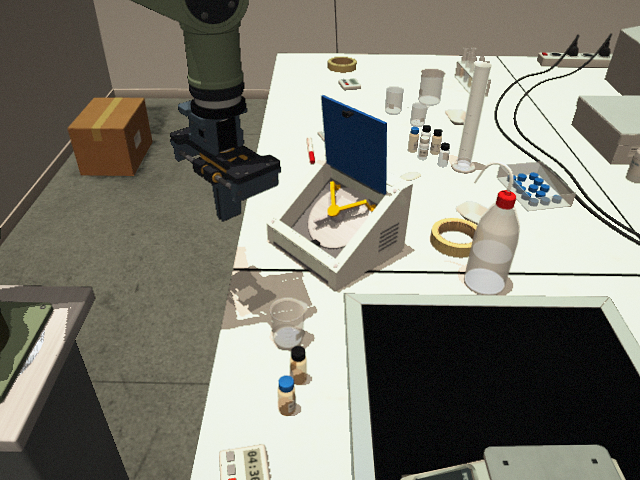

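View pics/top3.png

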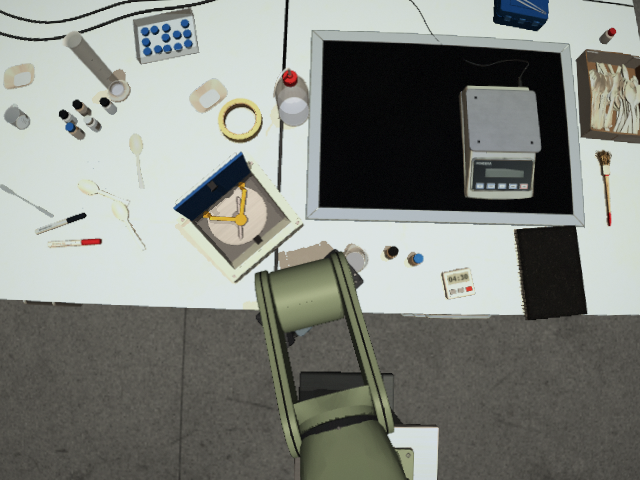

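The flap has swung open and shows the recess, the yellow guard at about (340,207) in the side view and (240,219) in the top view. I'll zoom in to find the wings and refine the guard position.

Run:
```python
from h import *
x,y,yaw=np.load("pose.npy");R,t=Tg(x,y,yaw)
for n,(x0,y0) in (("side",(255,85)),("top",(165,140))):
    f=grab_frame(n); 
    for l in("wing_tip","guard","guard_leg_a"):
        print(n,l,[(x_["point"],round(x_["conf"],2)) for x_ in finder.spot_point(f,l)[:2]], proj(f,R@{"wing_tip":[46,0,-27],"guard":[0,0,0],"guard_leg_a":[28,28,-13.5]}[l]+t).round(1))
    im=cv2.resize(f["img"][y0:y0+150,x0:x0+180],None,fx=4.4,fy=4,interpolation=cv2.INTER_CUBIC); im2=cv2.resize(f["img"][y0:y0+150,x0:x0+180],None,fx=4,fy=4,interpolation=cv2.INTER_CUBIC)
    # overlay guard outline & flap
    a=np.linspace(0,2*np.pi,40); P=[np.c_[13*np.cos(a),13*np.sin(a),a*0-10.5]]
    for s in(1,-1):
        u=np.array([1,s])/2**.5; v=np.array([-u[1],u[0]])
        P.append(np.array([[*(13*u+4*v),-11],[*(66*u+4*v),-11],[*(66*u-4*v),-11],[*(13*u-4*v),-11]]))
    P.append(np.array([[-75,-80,-37.5],[-75,80,-37.5],[75,80,-37.5],[75,-80,-37.5],[-75,-80,-37.5]]))
    e=np.array([72+145*.737,0,-3+145*.675]); P.append(np.array([[72,-78,-3],[e[0],-78,e[2]],[e[0],78,e[2]],[72,78,-3]]))
    for p in P:
        q=((proj(f,p@R.T+t)-[x0,y0]+.5)*4).round().astype(int); cv2.polylines(im2,[q],False,(0,255,0),1)
    cv2.imwrite(f"pics/{n}4.png",im2)
    cv2.imwrite(f"pics/{n}4raw.png",im)
print(sensors.state()["time_s"])
```

```text
side wing_tip [([356.7, 203.2], 0.57)] [[350.7 195. ]]
side guard [([332.2, 207.6], 0.7)] [[330.3 206.8]]
side guard_leg_a [([332.2, 198.1], 0.95)] [[332.2 192.8]]
top wing_tip [([239.5, 219.5], 0.67), ([197.0, 167.1], 0.67)] [[226.1 201.9]]
top guard [([242.3, 220.3], 0.63)] [[242.2 221.1]]
top guard_leg_a [([221.2, 219.1], 0.78)] [[222.4 218.4]]
9.3833
```

View pics/side4.png

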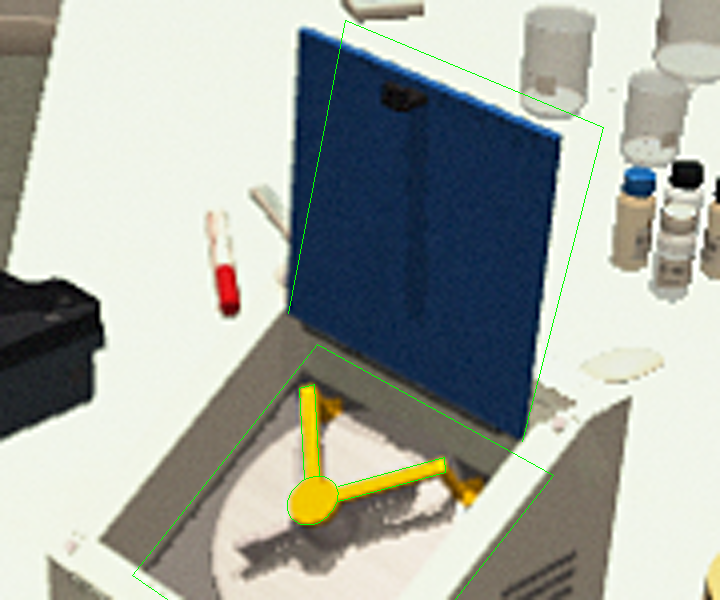

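View pics/top4.png

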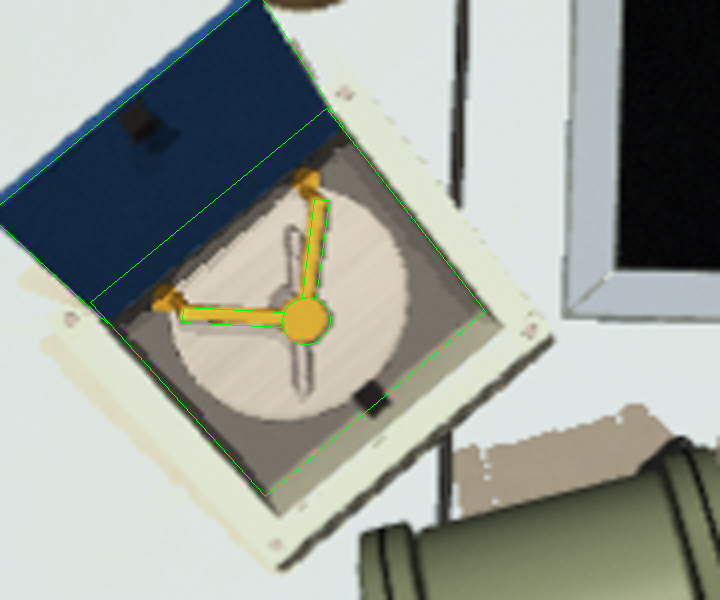

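Run:
```python
from h import *
x,y,yaw=np.load("pose.npy");R,t=Tg(x,y,yaw)
f=grab_frame("top"); f2=grab_frame("side")
def onplane(f,p,z):
    o,d=ray(f,p); n=R[:,2]; c=t+n*z; s=((c-o)@n)/(d@n); return R.T@(o+d*s-t)
for p in [(165+303/4,140+393/4),(165+292/4,140+228/4)]:
    for z in(-18,-27): g=onplane(f,p,z); print(p,z,g.round(1),np.degrees(np.arctan2(g[1],g[0])).round(1),np.hypot(*g[:2]).round(1))
g=onplane(f2,(356.7,203.2),-27); print(g,np.degrees(np.arctan2(g[1],g[0])))
for n,ff,(x0,y0) in(("side",f2,(290,160)),("top",f,(195,180))):
  im=cv2.resize(ff["img"][y0:y0+80,x0:x0+100],None,fx=7,fy=7,interpolation=cv2.INTER_CUBIC)
  def ln(P,c): cv2.polylines(im,[((proj(ff,np.array(P)@R.T+t)-[x0,y0]+.5)*7).round().astype(int)],True,c,1)
  for deg in (-15,165):
    a=np.radians(deg); u=np.array([np.cos(a),np.sin(a)]); v=np.array([-u[1],u[0]])
    ln([[*(12*u+3*v),-19],[*(46*u+3*v),-18],[*(46*u-3*v),-18],[*(12*u-3*v),-19]],(0,255,0) if deg<0 else (255,0,0))
  cv2.imwrite(f"pics/{n}5.png",im)
s=sensors.state();print(s["time_s"])
```

```text
(240.75, 238.25) -18 [-35.5  26.2 -18. ] 143.6 44.1
(240.75, 238.25) -27 [-39.4  26.4 -27. ] 146.2 47.4
(238.0, 197.0) -18 [ 40.7 -25.7 -18. ] -32.3 48.1
(238.0, 197.0) -27 [ 37.4 -26.  -27. ] -34.7 45.6
[ 37.99617863 -23.06880651 -27.        ] -31.263399016247877
9.4833
```

View pics/top5.png

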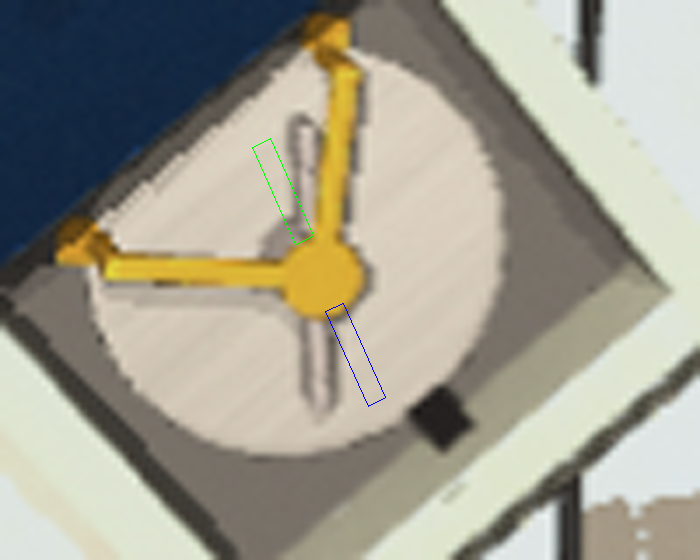

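View pics/side5.png

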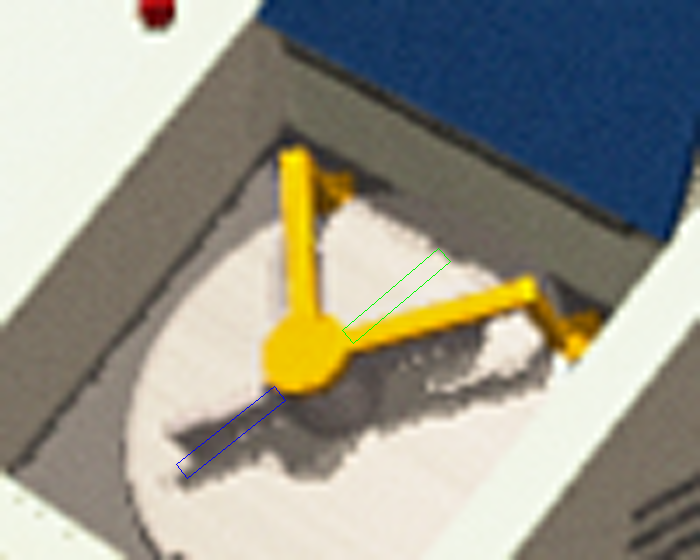

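The lower wing points at about 145° and the upper at about -33°, so q is about 0.6 and roughly 4.8 rad remain. I'll plan the finger path numerically, against the wings, disc and legs.

```bash
cat > plan.py <<'E'
import numpy as np
th=0.61; T=np.tan(th); HY=13.5; HZ=16.; ZE=-35.
def sl(xe,z,ze=ZE):
    xh=xe+(z-ze)*T; lo=max(xh-2*HZ/np.cos(th), xe-(z-ze)/T); return lo,xh
def samp(xe,yc,z,n=9):
    lo,hi=sl(xe,z); X,Y=np.meshgrid(np.linspace(lo,hi,n+4),np.linspace(yc-HY,yc+HY,n)); return np.c_[X.ravel(),Y.ravel()]
def clear(xe,yc):
    """min clearance to disc, legs, walls"""
    m=99
    for z in(-16.5,-13.5,-10.5):
        lo,hi=sl(xe,z); 
        dx=max(lo,min(hi,0)); dy=max(yc-HY,min(yc+HY,0)); m=min(m,np.hypot(dx,dy)-13)
        p=samp(xe,yc,z,15)
        for s in(1,-1):
            u=np.array([1,s])/2**.5; r=p@u; t=abs(p@np.array([-u[1],u[0]]))
            d=np.hypot(np.maximum(0,np.maximum(-r,r-66)),np.maximum(0,t-4)); m=min(m,d.min())
    for z in(-34,-25,-18,-10,0):
        lo,hi=sl(xe,z); m=min(m,lo+75,75-hi,yc-HY+80,80-yc-HY)
    return m
SL=[(z,46) for z in(-35,-33,-30,-27,-24,-21,-18.5)]
def hit(xe,yc,b):
    """wing at angle b overlaps finger: return list of radii of overlap"""
    u=np.array([np.cos(b),np.sin(b)]); v=np.array([-u[1],u[0]]); R=[]
    for z,_ in SL:
        if z<ZE: continue
        lo,hi=sl(xe,z)
        if hi<=lo: continue
        r=np.linspace(12 if -34<=z<=-20 else 32,46,30); 
        for tt in(3,1,-1,-3):
            p=r[:,None]*u+tt*v; k=(p[:,0]>lo)&(p[:,0]<hi)&(abs(p[:,1]-yc)<HY); R+=list(r[k])
    return R
def bc(xe,yc):
    """push contact: finger behind (ccw). wing angle just clear going clockwise"""
    lo,hi=sl(xe,-24); c=np.arctan2(yc,(lo+hi)/2)
    # start from overlap angle and decrease until clear
    bs=c-np.arange(-.3,1.6,.02); seen=None
    for b in bs:
        R=hit(xe,yc,b)
        if R: seen=(b,np.mean(R),max(R))
        elif seen: return seen
    return None
E
cat > p1.py <<'E'
from plan import *
out=[]
for xe in np.arange(-60,25,3):
    for yc in np.arange(-66,67,3):
        m=clear(xe,yc)
        if m<1.5: continue
        b=bc(xe,yc)
        if b and b[2]>25: 
            out.append((np.degrees(b[0])%360,xe,yc,m,b[1]))
out=np.array(out); np.save("cand.npy",out)
for d in range(50,270,10):
    k=out[abs(out[:,0]-d)<4]; k=k[np.argsort(-np.minimum(k[:,3],4)-0.3*np.minimum(k[:,4],38))][:6]
    print(d,[tuple(np.round(q[1:],0).astype(int)) for q in k])
E
python3 p1.py
```

```text
50 []
60 [(np.int64(3), np.int64(48), np.int64(6), np.int64(38)), (np.int64(6), np.int64(54), np.int64(8), np.int64(45)), (np.int64(6), np.int64(51), np.int64(6), np.int64(42)), (np.int64(6), np.int64(48), np.int64(4), np.int64(39)), (np.int64(9), np.int64(54), np.int64(6), np.int64(46)), (np.int64(12), np.int64(54), np.int64(4), np.int64(46))]
70 [(np.int64(0), np.int64(51), np.int64(10), np.int64(40)), (np.int64(0), np.int64(54), np.int64(12), np.int64(42)), (np.int64(-3), np.int64(51), np.int64(13), np.int64(39)), (np.int64(9), np.int64(57), np.int64(8), np.int64(46)), (np.int64(6), np.int64(57), np.int64(10), np.int64(46)), (np.int64(3), np.int64(57), np.int64(10), np.int64(46))]
80 [(np.int64(-9), np.int64(54), np.int64(12), np.int64(43)), (np.int64(-9), np.int64(57), np.int64(10), np.int64(45)), (np.int64(-9), np.int64(51), np.int64(16), np.int64(40)), (np.int64(-6), np.int64(51), np.int64(15), np.int64(39)), (np.int64(-6), np.int64(54), np.int64(12), np.int64(42)), (np.int64(-6), np.int64(57), np.int64(10), np.int64(45))]
90 [(np.int64(-15), np.int64(33), np.int64(6), np.int64
[... 5396 characters left out ...]
54), np.int64(12), np.int64(46)), (np.int64(-24), np.int64(-54), np.int64(12), np.int64(46)), (np.int64(-21), np.int64(-54), np.int64(12), np.int64(46)), (np.int64(-18), np.int64(-54), np.int64(12), np.int64(46)), (np.int64(-15), np.int64(-54), np.int64(12), np.int64(46))]
250 [(np.int64(-24), np.int64(-57), np.int64(10), np.int64(46)), (np.int64(-21), np.int64(-57), np.int64(10), np.int64(46)), (np.int64(-18), np.int64(-57), np.int64(10), np.int64(46)), (np.int64(-15), np.int64(-57), np.int64(10), np.int64(46)), (np.int64(-12), np.int64(-57), np.int64(10), np.int64(46)), (np.int64(-9), np.int64(-57), np.int64(10), np.int64(46))]
260 [(np.int64(18), np.int64(-57), np.int64(2), np.int64(45))]
```

```bash
cat > p2.py <<'E'
from plan import *
print("right-side candidates: xe,yc -> clear, contact wing angle, mean r")
for xe in(6,0,-6,-12,-18,-24,-30):
    print(xe,[(yc,round(float(clear(xe,yc)),1),*( (round(np.degrees(b[0])%360),round(b[1])) if (b:=bc(xe,yc)) else ("-",))) for yc in(-54,-48,-44,-40,-36,-32)])
print("phase path")
for xe,yc in [(-44,-6),(-44,0),(-43,6),(-41,12),(-38,18),(-34,23),(-30,28),(-25,32),(-20,36),(-15,40),(-10,44),(-5,48),(0,51),(4,52),(7,54),(10,55)]:
    b=bc(xe,yc); print(xe,yc,round(float(clear(xe,yc)),1),round(np.degrees(b[0])%360) if b else None,b and round(b[1]))
E
python3 p2.py
```

```text
right-side candidates: xe,yc -> clear, contact wing angle, mean r
6 [(-54, 8.3, 243, 45), (-48, 4.0, 239, 39), (-44, 1.2, 236, 35), (-40, 0.0, 232, 32), (-36, 0.0, 232, 32), (-32, 0.0, 228, 23)]
0 [(-54, 12.5, 238, 46), (-48, 8.3, 232, 42), (-44, 5.5, 229, 39), (-40, 2.6, 224, 35), (-36, 0.0, 219, 32), (-32, 0.0, 217, 27)]
-6 [(-54, 12.5, 239, 46), (-48, 12.5, 226, 45), (-44, 9.7, 223, 43), (-40, 6.9, 218, 39), (-36, 4.0, 213, 37), (-32, 1.2, 208, 34)]
-12 [(-54, 12.5, 239, 46), (-48, 16.8, 225, 46), (-44, 13.9, 218, 46), (-40, 11.1, 214, 44), (-36, 8.3, 209, 41), (-32, 5.5, 204, 39)]
-18 [(-54, 12.5, 239, 46), (-48, 18.5, 225, 46), (-44, 17.5, 218, 46), (-40, 13.5, 211, 46), (-36, 9.5, 206, 45), (-32, 5.5, 201, 45)]
-24 [(-54, 12.5, 238, 46), (-48, 18.5, 225, 46), (-44, 18.3, 218, 46), (-40, 14.4, 212, 46), (-36, 10.5, 206, 46), (-32, 6.7, 200, 46)]
-30 [(-54, 12.5, 238, 46), (-48, 18.5, 226, 46), (-44, 20.1, 219, 46), (-40, 16.5, 212, 45), (-36, 12.9, 206, 46), (-32, 9.5, 200, 46)]
phase path
-44 -6 6.7 163 35
-44 0 6.7 154 36
-43 6 7.7 144 37
-41 12 9.7 135 39
-38 18 8.4 127 41
-34 23 6.4 118 43
-30 28 6.4 111 45
-25 32 7.1 104 46
-20 36 9.7 97 45
-15 40 13.2 91 39
-10 44 12.5 82 33
-5 48 11.8 75 36
0 51 10.4 69 40
4 52 8.3 65 42
7 54 7.6 62 45
10 55 6.2 61 46
```

```bash
cat >> h.py <<'E'
def tcp(xe,yc,ze=-36.):
    x,y,yaw=np.load("pose.npy"); R,t=Tg(x,y,yaw); return R@np.array([xe,yc,ze])+t-16*np.array([np.cos(yaw),np.sin(yaw),0])
def deep(p):
    x,y,yaw=np.load("pose.npy"); R,t=Tg(x,y,yaw); return R.T@(np.array(p)+16*np.array([np.cos(yaw),np.sin(yaw),0])-t)
E
python3 - <<'E'
from h import *
x,y,yaw=np.load("pose.npy");R,t=Tg(x,y,yaw)
s=sensors.state(); print(s["time_s"],s["ee_pos"],s["ee_rot"])
fs=[grab_frame("side"),grab_frame("top")]
X,e=tri(fs,[(315.5,241.5),(258,239.5)]); print("catch",R.T@(X-t),e)
im=fs[0]["img"]; cv2.imwrite("pics/side6.png",cv2.resize(im[85:285,255:425],None,fx=4,fy=3,interpolation=cv2.INTER_CUBIC))
# flap angle from its far edge corners: compare for angles
for a in (2.2,2.25,2.3,2.35,2.4):
    e=np.array([72-145*np.cos(a),0,-3+145*np.sin(a)]); print(a,[proj(f,R@[e[0],yy,e[2]]+t).round(0).tolist() for f in fs for yy in(78,-78)])
print("landing",tcp(-44,-8),"hover",tcp(-44,-8)+[0,0,65])
E
```

```text
9.4833 [421.71597054 130.12557659 179.70720974] [117.97962521  89.9914507  -19.9748542 ]
catch [-67.35850908  -1.30412534 -27.91845143] [np.float64(0.7524429597785436), np.float64(0.6481122407733693)]
2.2 [[[329.0, 91.0]], [[394.0, 119.0]], [[170.0, 205.0]], [[239.0, 148.0]]]
2.25 [[[332.0, 91.0]], [[397.0, 118.0]], [[168.0, 202.0]], [[236.0, 146.0]]]
2.3 [[[335.0, 90.0]], [[400.0, 117.0]], [[166.0, 199.0]], [[234.0, 143.0]]]
2.35 [[[338.0, 90.0]], [[403.0, 117.0]], [[163.0, 196.0]], [[231.0, 140.0]]]
2.4 [[[341.0, 89.0]], [[405.0, 116.0]], [[161.0, 193.0]], [[229.0, 137.0]]]
landing [566.75027107 250.24960947  45.28650311] hover [566.75027107 250.24960947 110.28650311]
```

View pics/side6.png

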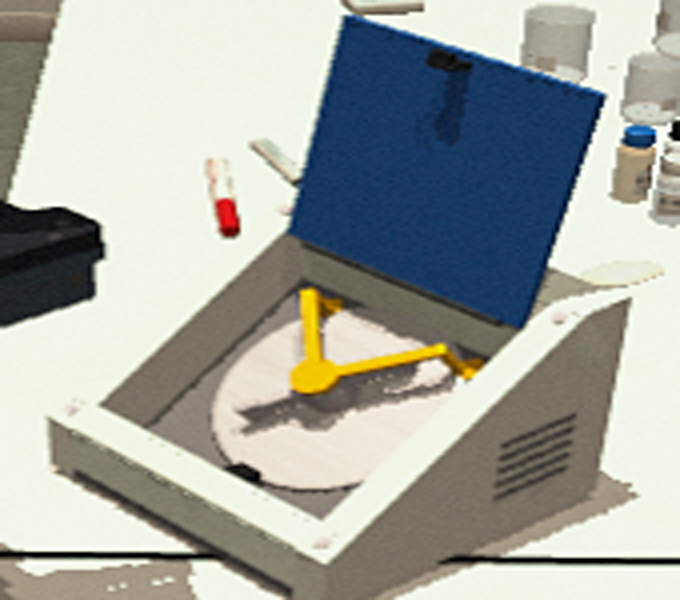

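The flap now stands at its 2.4 rad stop, its corner at (341,90). The catch block is at guard x≈-67, y≈0. Next I'll print the TCP targets along the path.

Run:
```python
from h import *
P=[(-39,-10),(-39,-4),(-39,2),(-39,8),(-39,13),(-38,18),(-34,23),(-30,28),(-25,32),(-20,36),(-15,40),(-10,44),(-5,48),(0,51),(4,52),(7,54)]
p0=tcp(*P[0]); print("land",p0,"delta hover70 from cmd",(p0+[0,0,70]-[421.7,130.1,179.7]))
for p in P: print(p,(tcp(*p)-p0).round(1))
```

```text
land [571.13293095 251.50971429  48.15084041] delta hover70 from cmd [149.43293095 121.40971429 -61.54915959]
(-39, -10) [0. 0. 0.]
(-39, -4) [-4.   4.5  0. ]
(-39, 2) [-8.   8.9  0. ]
(-39, 8) [-12.1  13.4   0. ]
(-39, 13) [-15.4  17.1   0. ]
(-38, 18) [-18.1  21.3   0.6]
(-34, 23) [-19.1  27.2   2.9]
(-30, 28) [-20.   33.2   5.2]
(-25, 32) [-19.6  38.9   8. ]
(-20, 36) [-19.2  44.6  10.9]
(-15, 40) [-18.9  50.3  13.7]
(-10, 44) [-18.5  56.   16.6]
(-5, 48) [-18.2  61.7  19.5]
(0, 51) [-17.1  66.7  22.3]
(4, 52) [-15.4  69.6  24.6]
(7, 54) [-14.9  72.8  26.4]
```

Call:
play_rows(motion=[[0.025,0.02,0,0,0],[0.05,0.04,-0.005,0,0],[0.075,0.06,-0.015,0,0],[0.1,0.08,-0.03,0,0],[0.125,0.1,-0.045,0,0],[0.14,0.114,-0.058,0,0],[0.1494,0.1214,-0.0615,0,0],[0.1494,0.1214,-0.0615,0,0]])

```text
time_s: 10.25
ee_pos: [571.9, 252.5, 116.5]
ee_rot: [-19.5, 89.9, -157.4]
force: [-0.5, 0.6, 0.1]
gripper_width: 0.8
```

Call:
play_rows(motion=[[0,0,-0.015,0,0],[0,0,-0.03,0,0],[0,0,-0.042,0,0],[0,0,-0.052,0,0],[0,0,-0.06,0,0],[0,0,-0.06,0,0],[0,0,-0.06,0,0],[0,0,-0.06,0,0]])

```text
time_s: 10.92
ee_pos: [571.6, 251.6, 59.1]
ee_rot: [156.0, 89.9, 18.0]
force: [0.1, -0.6, -0.6]
gripper_width: 0.3
```

Run:
```python
from h import *
s=sensors.state(); print(s["time_s"],s["ee_pos"],s["force"],deep(s["ee_pos"]))
for n in("side","top"):
    f=grab_frame(n); 
    cv2.imwrite(f"pics/{n}7.png",cv2.resize(f["img"][110:290,240:440] if n=="side" else f["img"][150:300,150:350],None,fx=4,fy=3.3,interpolation=cv2.INTER_CUBIC))
```

```text
10.9167 [571.58095122 251.58426201  59.13574074] [ 0.11227865 -0.64948774 -0.61289465] [-32.39351457 -10.2447455  -27.21542462]
```

View pics/side7.png

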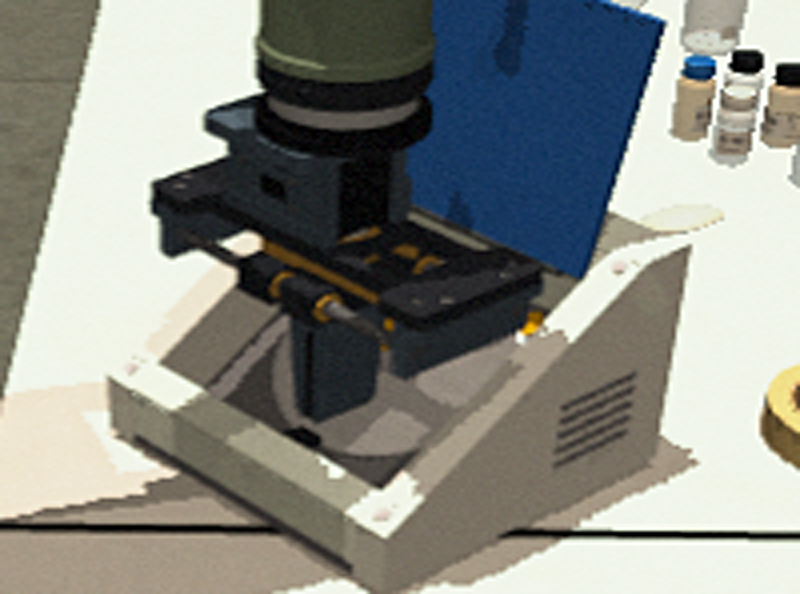

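View pics/top7.png

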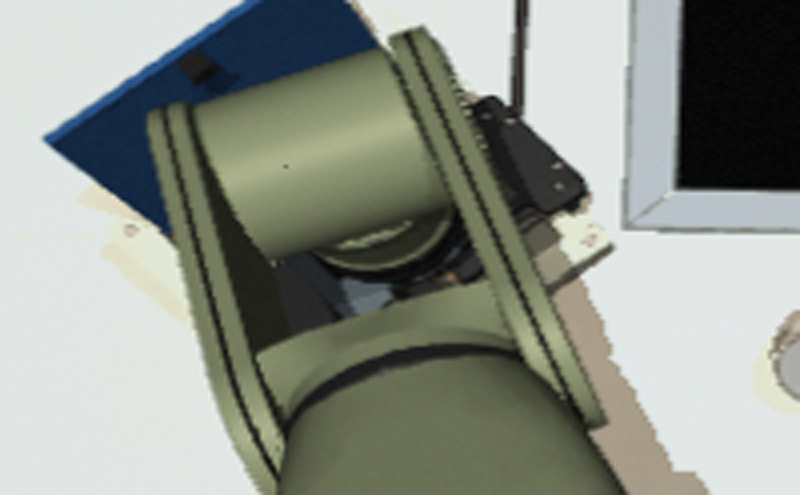

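Side view: the fingers are in the recess below the guard's disc, around (340,410) in the crop. The gripper body is clear of the flap and rim. I'll descend the last 10 mm.

Call:
play_rows(motion=[[0,0,-0.003,0,0],[0,0,-0.006,0,0],[0,0,-0.008,0,0],[0,0,-0.01,0,0],[0,0,-0.01,0,0],[0,0,-0.01,0,0],[0,0,-0.01,0,0],[0,0,-0.01,0,0]])

```text
time_s: 11.68
ee_pos: [571.2, 251.6, 48.3]
ee_rot: [137.6, 90.0, -0.3]
force: [-0.2, 0.8, -0.4]
gripper_width: 0.4
```

Call:
play_rows(motion=[[-0.004,0.0045,0,0,0],[-0.008,0.009,0,0,0],[-0.012,0.0134,0,0,0],[-0.0154,0.0171,0,0,0],[-0.0181,0.0213,0.0006,0,0],[-0.0191,0.0272,0.0029,0,0],[-0.0191,0.0272,0.0029,0,0],[-0.0191,0.0272,0.0029,0,0]])

```text
time_s: 12.35
ee_pos: [551.5, 279.1, 51.3]
ee_rot: [-31.4, 90.0, -169.3]
force: [-0.1, -2.1, 0.8]
gripper_width: 0.5
```

Run:
```python
from h import *
s=sensors.state(); print(s["time_s"],s["ee_pos"],s["force"],s["torque"],deep(s["ee_pos"]))
for n in("side",):
    f=grab_frame(n); 
    cv2.imwrite(f"pics/{n}8.png",cv2.resize(f["img"][150:270,260:420],None,fx=5,fy=5,interpolation=cv2.INTER_CUBIC))
```

```text
12.35 [551.49420267 279.05426822  51.2834786 ] [-0.06959031 -2.08798592  0.81441823] [-0.28669191  0.07020121  0.00541681] [-34.03484927  23.60683132 -35.64830648]
```

View pics/side8.png

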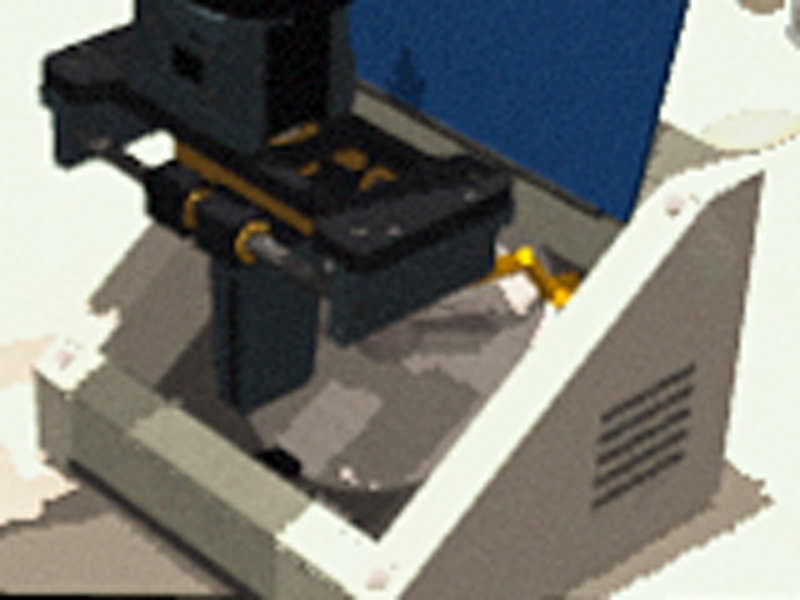

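The fingers are pushing, with about 2 N of reaction. I'll continue round the left side.

Call:
play_rows(motion=[[-0.0009,0.006,0.0023,0,0],[-0.0005,0.0117,0.0051,0,0],[-0.0001,0.0174,0.008,0,0],[0.0002,0.0231,0.0108,0,0],[0.0006,0.0288,0.0137,0,0],[0.0009,0.0345,0.0166,0,0],[0.0009,0.0345,0.0166,0,0],[0.0009,0.0345,0.0166,0,0]])

```text
time_s: 13.07
ee_pos: [552.6, 314.6, 67.9]
ee_rot: [-129.4, 89.9, 92.7]
force: [-2.9, -1.2, 1.6]
gripper_width: 0.3
```

Run:
```python
from h import *
s=sensors.state(); print(s["time_s"],s["ee_pos"],s["force"],s["torque"],deep(s["ee_pos"]))
for n in("side",):
    f=grab_frame(n); 
    cv2.imwrite(f"pics/{n}9.png",cv2.resize(f["img"][150:270,260:420],None,fx=5,fy=5,interpolation=cv2.INTER_CUBIC))
```

```text
13.0667 [552.58321266 314.56631654  67.9487927 ] [-2.89404893 -1.18409572  1.62639664] [-0.10551727  0.38642544 -0.03043374] [ -4.32801843  49.24553614 -36.07868955]
```

View pics/side9.png

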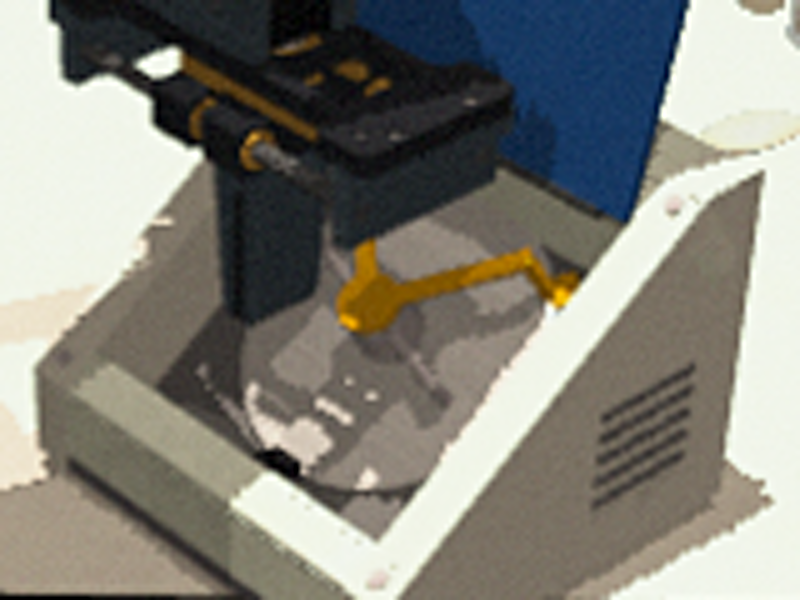

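Crop view: the other wing now points to the lower right, at about (440,400), so the nut is turning. I'll push the last part on this side.

Call:
play_rows(motion=[[0.0006,0.0025,0.0014,0,0],[0.0011,0.005,0.0028,0,0],[0.002,0.0065,0.004,0,0],[0.0028,0.0079,0.0051,0,0],[0.0037,0.0094,0.0063,0,0],[0.0046,0.0109,0.0075,0,0],[0.0046,0.0109,0.0075,0,0],[0.0046,0.0109,0.0075,0,0]])

```text
time_s: 13.78
ee_pos: [558.1, 325.3, 75.6]
ee_rot: [-168.3, 89.8, 53.7]
force: [-1.5, 1.1, -0.3]
gripper_width: 0.1
```

```bash
cat > look.py <<'E'
from h import *
import sys
x,y,yaw=np.load("pose.npy");R,t=Tg(x,y,yaw)
s=sensors.state(); print(s["time_s"],s["ee_pos"].round(1),s["force"].round(1),deep(s["ee_pos"]).round(1))
n=sys.argv[1]; f=grab_frame("side"); x0,y0=285,150
im=cv2.resize(f["img"][y0:y0+110,x0:x0+130],None,fx=6,fy=6,interpolation=cv2.INTER_CUBIC)
for a in sys.argv[2:]:
    deg=float(a);a=np.radians(deg); u=np.array([np.cos(a),np.sin(a)]); v=np.array([-u[1],u[0]])
    P=np.array([[*(12*u+3*v),-19],[*(46*u+3*v),-18],[*(46*u-3*v),-18],[*(12*u-3*v),-19]])
    cv2.polylines(im,[((proj(f,P@R.T+t)-[x0,y0]+.5)*6).round().astype(int)],True,(0,255,0),1)
cv2.imwrite(f"pics/{n}.png",im)
E
python3 look.py s10 -110 -120
```

```text
13.7833 [558.1 325.3  75.6] [-1.5  1.1 -0.3] [  9.3  53.6 -36.3]
```

View pics/s10.png

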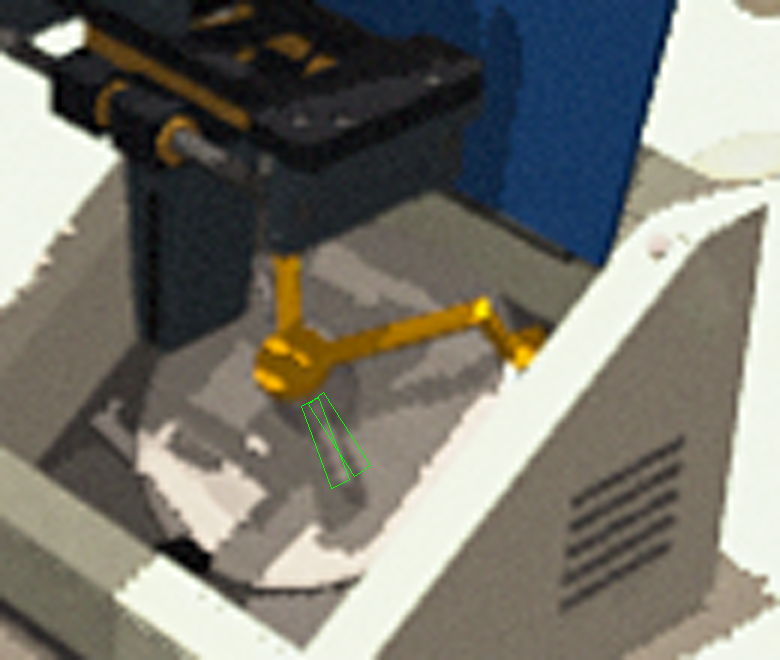

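```bash
cat > look2.py <<'E'
from h import *
import sys
x,y,yaw=np.load("pose.npy");R,t=Tg(x,y,yaw)
n=sys.argv[1]; f=grab_frame("side"); x0,y0=310,190
g=f["img"][y0:y0+60,x0:x0+75]
g=cv2.resize(g,None,fx=8,fy=8,interpolation=cv2.INTER_CUBIC); lab=cv2.cvtColor(g,cv2.COLOR_BGR2LAB); lab[...,0]=cv2.createCLAHE(3,(3,3)).apply(lab[...,0]); im=cv2.cvtColor(lab,cv2.COLOR_LAB2BGR); im0=im.copy()
for a in sys.argv[2:]:
    deg=float(a);a=np.radians(deg); u=np.array([np.cos(a),np.sin(a)]); v=np.array([-u[1],u[0]])
    for P in ([[*(32*u+3*v),-18],[*(46*u+3*v),-18],[*(46*u-3*v),-18],[*(32*u-3*v),-18]],[[*(46*u+3*v),-18],[*(46*u+3*v),-36],[*(46*u-3*v),-36],[*(46*u-3*v),-18]],[[*(12*u-3*v),-20],[*(46*u-3*v),-20],[*(46*u-3*v),-34],[*(12*u-3*v),-34]]):
        cv2.polylines(im,[((proj(f,np.array(P)@R.T+t)-[x0,y0]+.5)*8).round().astype(int)],True,(0,255,0),1)
cv2.imwrite(f"pics/{n}.png",np.hstack([im0,im])[:, :])
E
python3 look2.py s11 -115; python3 -c "
import cv2;i=cv2.imread('pics/s11.png');print(i.shape);cv2.imwrite('pics/s11b.png',cv2.resize(i,(800,320)))"
```

```text
(480, 1200, 3)
```

View pics/s11b.png

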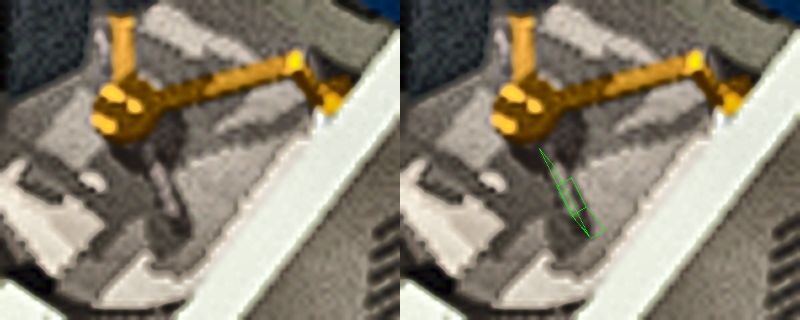

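Run:
```python
from h import *
from plan import clear,bc
c=np.array([557.5,324.1,75.2]); print(deep(c))
p0=tcp(9,-51); print("land",p0,p0-c)
for P in [(9,-51),(9,-54),(6,-50),(3,-48),(0,-46),(-3,-45),(-6,-44),(-9,-42.5),(-12,-41),(-16,-39.5),(-20,-38),(-25,-35),(-30,-31),(-34,-27),(-37,-22),(-39,-17),(-39,-10)]:
    b=bc(*P); print(P,(tcp(*P)-p0).round(1),round(float(clear(*P)),1),b and (round(np.degrees(b[0])-0),round(b[1])))
```

```text
[  8.05255745  53.03100051 -35.8849744 ]
land [627.80879548 247.4199368   75.6484785 ] [ 70.30879548 -76.6800632    0.4484785 ]
(9, -51) [0. 0. 0.] 4.0 (-115, 40)
(9, -54) [ 2.  -2.2  0. ] 6.2 (-113, 43)
(6, -50) [-2.5 -0.9 -1.7] 5.5 (-119, 41)
(3, -48) [-5.7 -1.1 -3.4] 6.2 (-124, 40)
(0, -46) [-8.8 -1.2 -5.2] 6.9 (-129, 40)
(-3, -45) [-11.3  -2.1  -6.9] 8.3 (-133, 41)
(-6, -44) [-13.8  -3.   -8.6] 9.7 (-137, 43)
(-9, -42.5) [-16.6  -3.6 -10.3] 10.8 (-141, 44)
(-12, -41) [-19.5  -4.1 -12. ] 11.8 (-146, 45)
(-16, -39.5) [-22.9  -5.2 -14.3] 13.0 (-149, 46)
(-20, -38) [-26.4  -6.3 -16.6] 11.7 (-151, 46)
(-25, -35) [-31.4  -6.8 -19.5] 9.9 (-155, 45)
(-30, -31) [-37.1  -6.6 -22.3] 8.7 (-161, 45)
(-34, -27) [-42.2  -5.8 -24.6] 8.6 (-166, 46)
(-37, -22) [-47.4  -3.7 -26.4] 8.6 (-172, 44)
(-39, -17) [-52.   -1.1 -27.5] 9.2 (-179, 39)
(-39, -10) [-56.7   4.1 -27.5] 8.9 (-192, 30)
```

The wing points at about -120°, as planned. I'll back off, lift, cross to the right side and land behind the other wing.

Call:
play_rows(motion=[[-0.004,-0.003,0,0,0],[-0.004,-0.003,0.02,0,0],[-0.004,-0.003,0.05,0,0],[-0.004,-0.003,0.065,0,0],[0.01,-0.018,0.065,0,0],[0.03,-0.04,0.065,0,0],[0.053,-0.062,0.065,0,0],[0.071,-0.0775,0.065,0,0]])

```text
time_s: 14.55
ee_pos: [630.0, 244.5, 140.7]
ee_rot: [115.3, 89.9, -22.7]
force: [0.3, 0.2, -0.4]
gripper_width: 0.4
```

Call:
play_rows(motion=[[0,0,0,0,0],[0,0,-0.015,0,0],[0,0,-0.03,0,0],[0,0,-0.042,0,0],[0,0,-0.05,0,0],[0,0,-0.053,0,0],[0,0,-0.053,0,0],[0,0,-0.053,0,0]])

```text
time_s: 15.22
ee_pos: [628.7, 246.9, 87.7]
ee_rot: [148.0, 89.9, 10.1]
force: [0.3, -0.6, 1.3]
gripper_width: 0.6
```

```bash
python3 look.py s12 -120
```

```text
15.2167 [628.7 246.9  87.7] [ 0.3 -0.6  1.3] [ 16.2 -52.  -26.4]
```

View pics/s12.png

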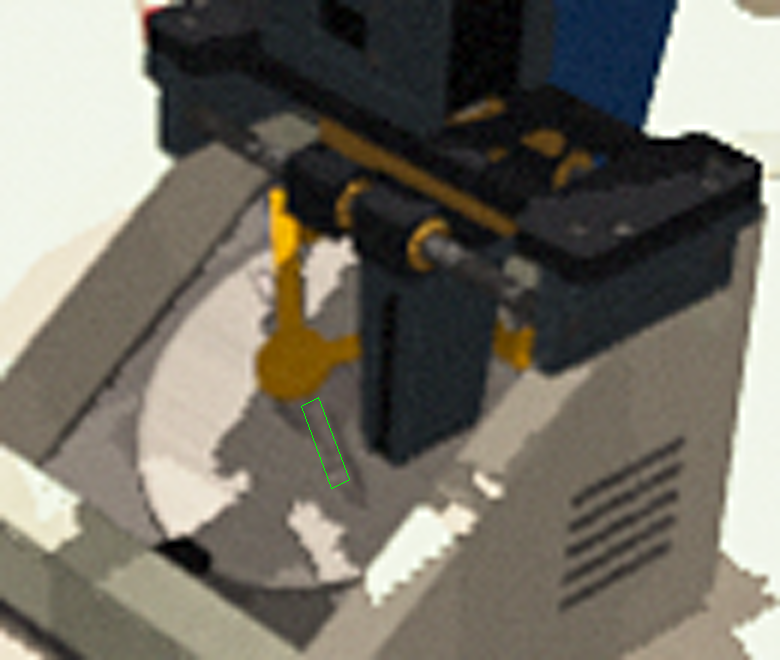

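Crop view: the fingers sit to the right of the wing, around (430,430). The gripper body is just above the right rim, and the computed clearance there is about 17 mm. I'll descend the rest.

Call:
play_rows(motion=[[0,0,-0.003,0,0],[0,0,-0.006,0,0],[0,0,-0.009,0,0],[0,0,-0.0115,0,0],[0,0,-0.0115,0,0],[0,0,-0.0115,0,0],[0,0,-0.0115,0,0],[0,0,-0.0115,0,0]])

```text
time_s: 15.93
ee_pos: [628.6, 246.7, 75.8]
ee_rot: [153.3, 90.0, 15.3]
force: [0.2, 0.2, -0.5]
gripper_width: 0.1
```

Call:
play_rows(motion=[[-0.0032,-0.0001,-0.0017,0,0],[-0.0064,-0.0003,-0.0034,0,0],[-0.0095,-0.0004,-0.0052,0,0],[-0.012,-0.0013,-0.0069,0,0],[-0.0145,-0.0022,-0.0086,0,0],[-0.0173,-0.0028,-0.0103,0,0],[-0.0173,-0.0028,-0.0103,0,0],[-0.0173,-0.0028,-0.0103,0,0]])

```text
time_s: 16.6
ee_pos: [610.8, 243.6, 65.3]
ee_rot: [-9.9, 90.0, -147.9]
force: [-0.3, -0.3, 1.1]
gripper_width: 0.3
```

```bash
python3 look.py s13 -141
```

```text
16.6 [610.8 243.6  65.3] [-0.3 -0.3  1.1] [ -9.4 -42.4 -35.8]
```

View pics/s13.png

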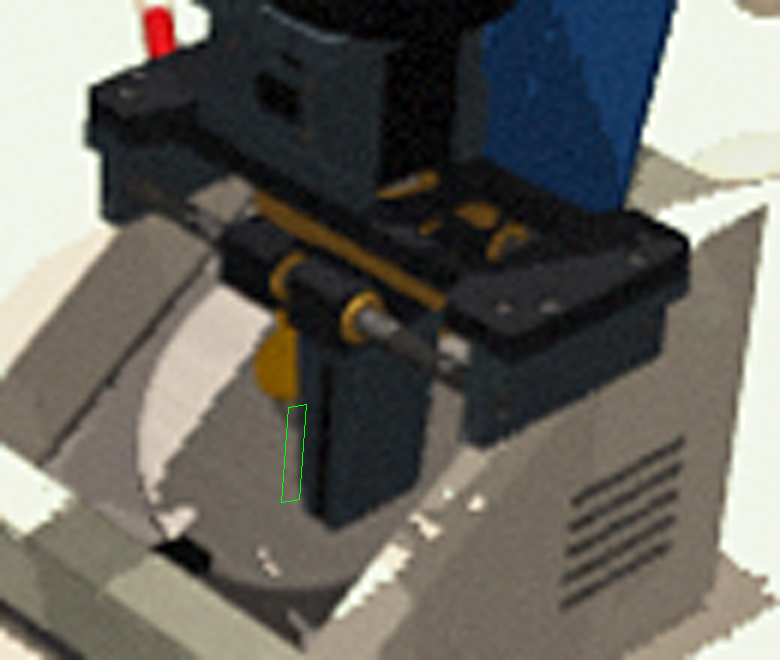

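```bash
python3 look2.py s14 -141; python3 -c "
import cv2;i=cv2.imread('pics/s14.png');cv2.imwrite('pics/s14b.png',cv2.resize(i,(800,320)))"
```

```text
(no output)
```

View pics/s14b.png

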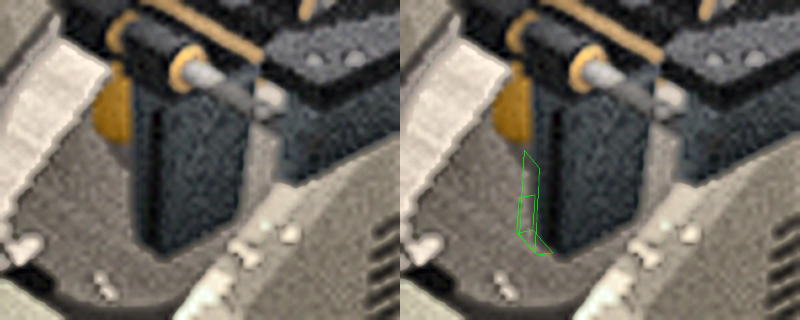

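Call:
play_rows(motion=[[-0.0029,-0.0005,-0.0017,0,0],[-0.0063,-0.0016,-0.004,0,0],[-0.0098,-0.0027,-0.0063,0,0],[-0.0148,-0.0032,-0.0092,0,0],[-0.0205,-0.003,-0.012,0,0],[-0.0256,-0.0022,-0.0143,0,0],[-0.0256,-0.0022,-0.0143,0,0],[-0.0256,-0.0022,-0.0143,0,0]])

```text
time_s: 17.37
ee_pos: [584.1, 241.6, 50.5]
ee_rot: [-29.7, 89.8, -167.7]
force: [0.3, -0.2, 0.7]
gripper_width: 0.5
```

```bash
python3 look.py s15; python3 look2.py s16 -166; python3 -c "
import cv2;i=cv2.imread('pics/s16.png');cv2.imwrite('pics/s16b.png',cv2.resize(i,(800,320)))"
```

```text
17.3667 [584.1 241.6  50.5] [ 0.3 -0.2  0.7] [-35.2 -26.  -35.8]
```

View pics/s15.png

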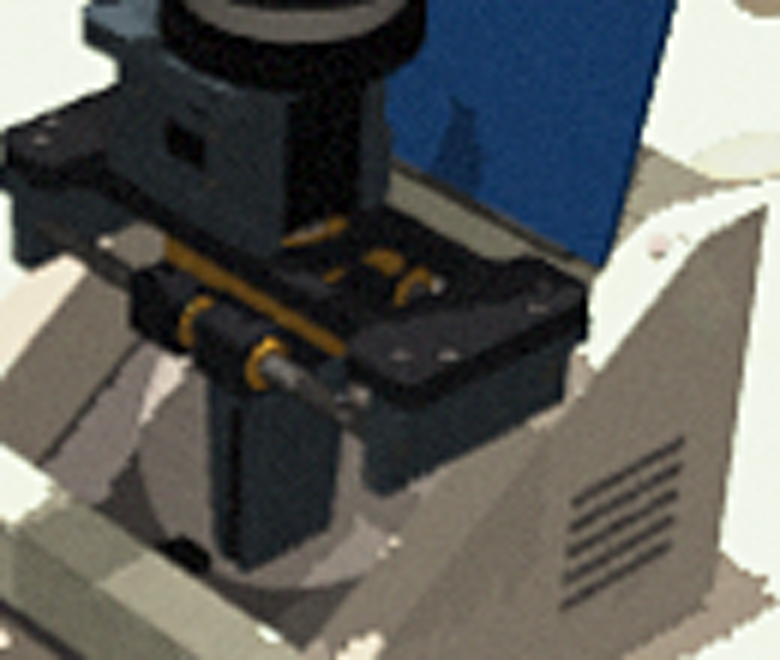

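View pics/s16b.png

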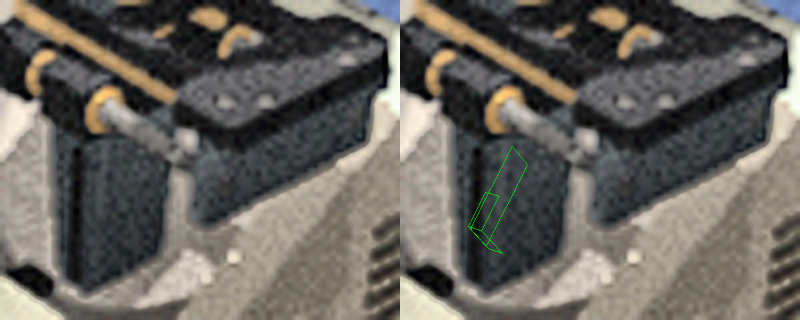

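Call:
play_rows(motion=[[-0.0026,0.001,-0.0009,0,0],[-0.0052,0.0021,-0.0018,0,0],[-0.0098,0.0047,-0.0029,0,0],[-0.0145,0.0099,-0.0029,0,0],[-0.0185,0.0144,-0.0029,0,0],[-0.0225,0.0188,-0.0029,0,0],[-0.0225,0.0188,-0.0029,0,0],[-0.0225,0.0188,-0.0029,0,0]])

```text
time_s: 18.13
ee_pos: [562.2, 260.8, 48.2]
ee_rot: [-38.2, 89.9, -176.2]
force: [1.4, -1.3, 1.0]
gripper_width: 0.8
```

```bash
python3 look.py s17 -208
```

```text
18.1333 [562.2 260.8  48.2] [ 1.4 -1.3  1. ] [-39.3   2.9 -35.7]
```

View pics/s17.png

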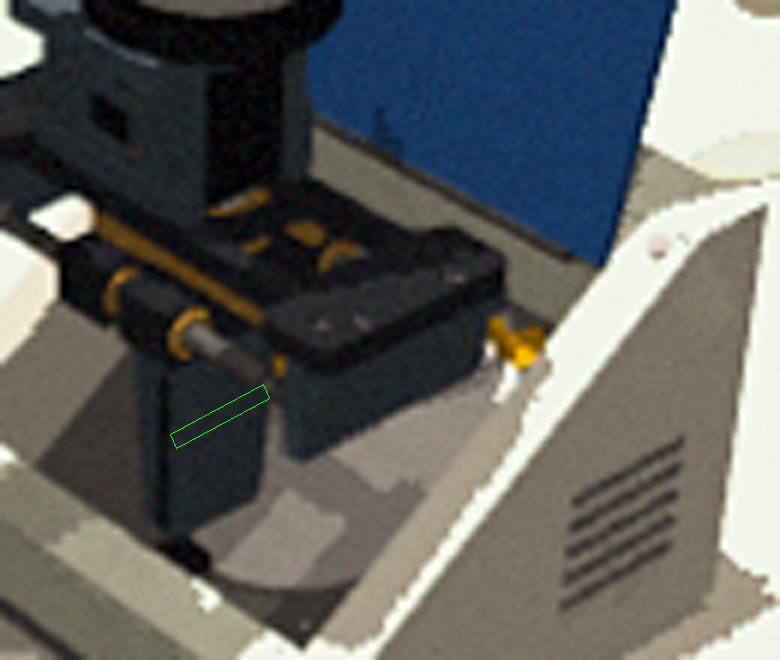

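Reaction is about 2 N against the push, and no wing is left behind on the right. The push continues round the left side.

Call:
play_rows(motion=[[-0.004,0.0045,0,0,0],[-0.0074,0.0082,0,0,0],[-0.0101,0.0124,0.0006,0,0],[-0.0111,0.0183,0.0029,0,0],[-0.012,0.0243,0.0052,0,0],[-0.0116,0.03,0.008,0,0],[-0.0112,0.0357,0.0109,0,0],[-0.0109,0.0414,0.0137,0,0]])

```text
time_s: 18.85
ee_pos: [551.3, 302.1, 61.7]
ee_rot: [-19.7, 89.9, -157.6]
force: [-1.5, -3.9, 0.3]
gripper_width: 0.3
```

Call:
play_rows(motion=[[0.0004,0.0057,0.0029,0,0],[0.0007,0.0114,0.0058,0,0],[0.0013,0.014,0.0072,0,0],[0.0018,0.0164,0.0086,0,0],[0.0027,0.018,0.0098,0,0],[0.0035,0.0193,0.0109,0,0],[0.0045,0.021,0.0122,0,0],[0.0053,0.0223,0.0133,0,0]])

```text
time_s: 19.52
ee_pos: [557.6, 324.9, 75.3]
ee_rot: [-136.8, 89.9, 85.2]
force: [-2.3, 1.3, -1.0]
gripper_width: 0.0
```

```bash
python3 look.py s18 -120; python3 look2.py s19 -120; python3 -c "
import cv2;i=cv2.imread('pics/s19.png');cv2.imwrite('pics/s19b.png',cv2.resize(i,(800,320)))"
```

```text
19.5167 [557.6 324.9  75.3] [-2.3  1.3 -1. ] [  8.6  53.5 -36.2]
```

View pics/s19b.png

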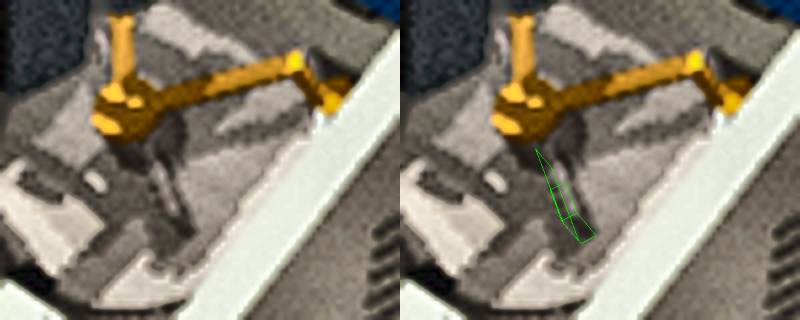

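The wing is at about -118° again, so q is about 5.2. I'll cross to the right once more for the last push.

Call:
play_rows(motion=[[-0.004,-0.003,0,0,0],[-0.004,-0.003,0.02,0,0],[-0.004,-0.003,0.05,0,0],[-0.004,-0.003,0.065,0,0],[0.01,-0.018,0.065,0,0],[0.03,-0.04,0.065,0,0],[0.053,-0.062,0.065,0,0],[0.071,-0.0775,0.065,0,0]])

```text
time_s: 20.28
ee_pos: [630.4, 245.1, 141.0]
ee_rot: [139.7, 89.8, 1.7]
force: [0.2, -0.2, -0.4]
gripper_width: 0.4
```

Call:
play_rows(motion=[[0,0,0,0,0],[0,0,-0.015,0,0],[0,0,-0.03,0,0],[0,0,-0.042,0,0],[0,0,-0.05,0,0],[0,0,-0.057,0,0],[0,0,-0.0645,0,0],[0,0,-0.0645,0,0]])

```text
time_s: 20.95
ee_pos: [627.7, 246.6, 74.2]
ee_rot: [-18.7, 89.9, -156.6]
force: [-1.4, -0.0, -0.0]
gripper_width: 0.4
```

Call:
play_rows(motion=[[-0.0016,0,-0.0008,0,0],[-0.0032,-0.0001,-0.0017,0,0],[-0.0048,-0.0002,-0.0026,0,0],[-0.0064,-0.0003,-0.0034,0,0],[-0.0064,-0.0003,-0.0034,0,0],[-0.0064,-0.0003,-0.0034,0,0],[-0.0064,-0.0003,-0.0034,0,0],[-0.0064,-0.0003,-0.0034,0,0]])

```text
time_s: 21.62
ee_pos: [622.2, 246.3, 72.4]
ee_rot: [139.8, 90.0, 1.9]
force: [1.1, 0.4, -0.1]
gripper_width: 0.3
```

Call:
play_rows(motion=[[-0.0008,0,-0.0005,0,0],[-0.0016,0,-0.0009,0,0],[-0.0024,-0.0001,-0.0014,0,0],[-0.0031,-0.0001,-0.0018,0,0],[-0.0031,-0.0001,-0.0018,0,0],[-0.0031,-0.0001,-0.0018,0,0],[-0.0031,-0.0001,-0.0018,0,0],[-0.0031,-0.0001,-0.0018,0,0]])

```text
time_s: 22.28
ee_pos: [619.3, 246.2, 70.6]
ee_rot: [135.6, 90.0, -2.3]
force: [2.3, -0.7, 0.6]
gripper_width: 0.6
```

Call:
play_rows(motion=[[-0.0007,-0.0002,-0.0005,0,0],[-0.0014,-0.0005,-0.0009,0,0],[-0.002,-0.0007,-0.0013,0,0],[-0.002,-0.0007,-0.0013,0,0],[-0.002,-0.0007,-0.0013,0,0],[-0.002,-0.0007,-0.0013,0,0],[-0.002,-0.0007,-0.0013,0,0],[-0.002,-0.0007,-0.0013,0,0]])

```text
time_s: 22.95
ee_pos: [616.8, 245.5, 69.1]
ee_rot: [-10.8, 90.0, -148.7]
force: [0.9, -0.7, 1.7]
gripper_width: 0.6
```

```bash
python3 look.py s20 -129.4; python3 look2.py s21 -129.4; python3 -c "
import cv2;i=cv2.imread('pics/s21.png');cv2.imwrite('pics/s21b.png',cv2.resize(i,(800,320)))"
```

```text
22.95 [616.8 245.5  69.1] [ 0.9 -0.7  1.7] [ -2.5 -45.1 -36. ]
```

View pics/s21b.png

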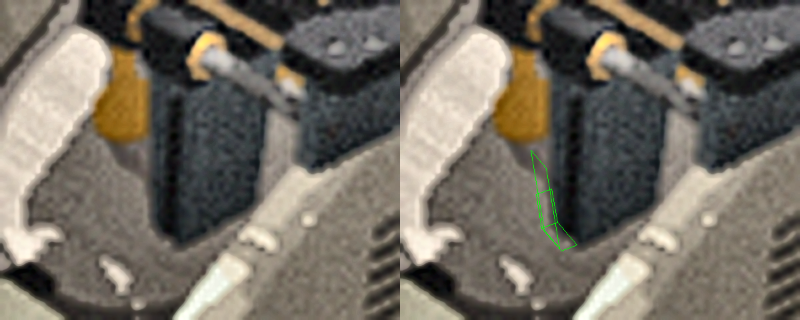

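Call:
play_rows(motion=[[-0.0007,-0.0002,-0.0005,0,0],[-0.0014,-0.0005,-0.0009,0,0],[-0.0025,-0.0009,-0.0017,0,0],[-0.0025,-0.0009,-0.0017,0,0],[-0.0025,-0.0009,-0.0017,0,0],[-0.0025,-0.0009,-0.0017,0,0],[-0.0025,-0.0009,-0.0017,0,0],[-0.0025,-0.0009,-0.0017,0,0]])

```text
time_s: 23.72
ee_pos: [614.4, 244.5, 67.4]
ee_rot: [3.7, 90.0, -134.3]
force: [1.5, -0.7, 1.6]
gripper_width: 0.6
```

Call:
play_rows(motion=[[-0.0007,-0.0002,-0.0005,0,0],[-0.0014,-0.0005,-0.0009,0,0],[-0.0025,-0.0009,-0.0017,0,0],[-0.0025,-0.0009,-0.0017,0,0],[-0.0025,-0.0009,-0.0017,0,0],[-0.0025,-0.0009,-0.0017,0,0],[-0.0025,-0.0009,-0.0017,0,0],[-0.0025,-0.0009,-0.0017,0,0]])

```text
time_s: 24.38
ee_pos: [611.9, 243.7, 65.7]
ee_rot: [-2.2, 90.0, -140.1]
force: [0.9, -0.3, 1.3]
gripper_width: 0.6
```

Call:
play_rows(motion=[[0,0,0.02,0,0],[0,0,0.05,0,0],[0,0,0.085,0,0],[0,0,0.12,0,0],[0,0,0.12,0,0],[0,0,0.12,0,0],[0,0,0.12,0,0],[0,0,0.12,0,0]])

```text
time_s: 25.05
ee_pos: [610.6, 243.3, 183.7]
ee_rot: [-22.5, 89.7, -160.5]
force: [-1.4, -0.4, -0.0]
gripper_width: 0.3
```

```bash
python3 look.py s22; python3 look2.py s23 -129.4; python3 -c "
import cv2;i=cv2.imread('pics/s23.png');cv2.imwrite('pics/s23b.png',cv2.resize(i,(800,320)))"
```

```text
25.05 [610.6 243.3 183.7] [-1.4 -0.4 -0. ] [ 58.2 -42.5  61.4]
```

View pics/s22.png

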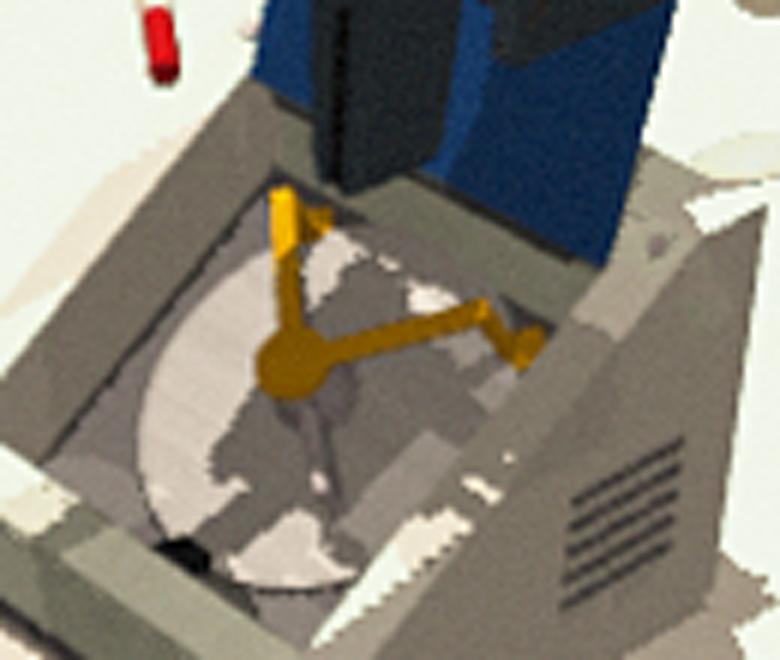

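View pics/s23b.png

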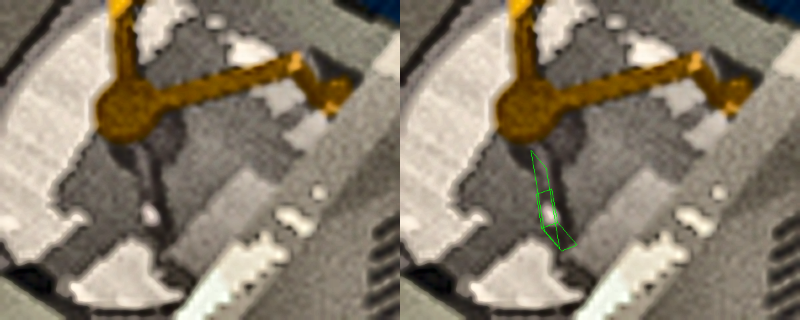

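The wing is now at about -128°, close to the stop's -129.4° (green outline). I'll land again and push until the force rises at the hard stop.

Call:
play_rows(motion=[[0.003,0.0027,-0.01,0,0],[0.003,0.0027,-0.035,0,0],[0.003,0.0027,-0.06,0,0],[0.003,0.0027,-0.085,0,0],[0.003,0.0027,-0.102,0,0],[0.003,0.0027,-0.112,0,0],[0.003,0.0027,-0.117,0,0],[0.003,0.0027,-0.117,0,0]])

```text
time_s: 25.82
ee_pos: [614.6, 246.1, 67.4]
ee_rot: [-12.1, 89.9, -150.1]
force: [0.5, -0.3, 0.9]
gripper_width: 0.4
```

Call:
play_rows(motion=[[-0.0015,-0.0013,-0.0014,0,0],[-0.003,-0.0027,-0.0028,0,0],[-0.0042,-0.0031,-0.0036,0,0],[-0.0054,-0.0035,-0.0044,0,0],[-0.0054,-0.0035,-0.0044,0,0],[-0.0054,-0.0035,-0.0044,0,0],[-0.0054,-0.0035,-0.0044,0,0],[-0.0054,-0.0035,-0.0044,0,0]])

```text
time_s: 26.48
ee_pos: [610.8, 243.1, 65.4]
ee_rot: [151.0, 89.8, 13.1]
force: [1.6, -0.8, 5.1]
gripper_width: 0.3
```

Call:
play_rows(motion=[[-0.0006,-0.0002,-0.0004,0,0],[-0.0012,-0.0004,-0.0008,0,0],[-0.0018,-0.0006,-0.0012,0,0],[-0.0018,-0.0006,-0.0012,0,0],[-0.0018,-0.0006,-0.0012,0,0],[-0.0018,-0.0006,-0.0012,0,0],[-0.0018,-0.0006,-0.0012,0,0],[-0.0018,-0.0006,-0.0012,0,0]])

```text
time_s: 27.15
ee_pos: [610.3, 242.7, 64.8]
ee_rot: [150.0, 89.7, 12.0]
force: [4.0, -1.3, 6.8]
gripper_width: 0.3
```

The force has risen to about 8 N with the tool stalled, so the nut is on its stop. I'll back off, lift out and retreat for a check.

Call:
play_rows(motion=[[0.003,0.001,0.002,0,0],[0.005,0.002,0.005,0,0],[0.005,0.002,0.03,0,0],[0.005,0.002,0.065,0,0],[0.005,0.002,0.1,0,0],[-0.015,-0.016,0.125,0,0],[-0.045,-0.043,0.13,0,0],[-0.075,-0.07,0.13,0,0]])

```text
time_s: 27.82
ee_pos: [532.0, 172.6, 194.4]
ee_rot: [-165.3, 89.9, 56.8]
force: [0.4, -0.2, 0.0]
gripper_width: 0.7
```

Call:
play_rows(motion=[[-0.028,-0.028,0,0,0],[-0.056,-0.056,0,0,0],[-0.084,-0.084,0,0,0],[-0.11,-0.11,0,0,0],[-0.135,-0.135,0,0,0],[-0.15,-0.15,0,0,0],[-0.15,-0.15,0,0,0],[-0.15,-0.15,0,0,0]])

```text
time_s: 28.48
ee_pos: [381.5, 22.3, 192.8]
ee_rot: [-70.6, 89.9, 151.4]
force: [0.5, -0.0, -0.2]
gripper_width: 0.5
```

Run:
```python
from h import *
x,y,yaw=np.load("pose.npy");R,t=Tg(x,y,yaw)
s=sensors.state(); print(s["time_s"],s["ee_pos"].round(1),s["force"].round(1))
o=[]
for n,(x0,y0) in (("side",(290,160)),("top",(195,180))):
    f=grab_frame(n); cv2.imwrite(f"pics/{n}_end.png",f["img"])
    im=cv2.resize(f["img"][y0:y0+80,x0:x0+100],None,fx=4,fy=4,interpolation=cv2.INTER_CUBIC); im0=im.copy()
    for deg in(-129.4,50.6):
        a=np.radians(deg); u=np.array([np.cos(a),np.sin(a)]); v=np.array([-u[1],u[0]])
        P=np.array([[*(12*u+3*v),-20],[*(46*u+3*v),-18],[*(46*u-3*v),-18],[*(12*u-3*v),-20]])
        cv2.polylines(im,[((proj(f,P@R.T+t)-[x0,y0]+.5)*4).round().astype(int)],True,(0,255,0),1)
    o.append(np.hstack([im0,im]))
    for l in("wing_tip","beaker","vial_brown","vial_blue"):
        print(n,l,[(q["point"],round(q["conf"],2)) for q in finder.spot_point(f,l)[:2]])
cv2.imwrite("pics/end_z.png",cv2.resize(np.vstack(o),(750,600)))
```

```text
28.4833 [381.5  22.3 192.8] [ 0.5 -0.  -0.2]
side wing_tip []
side beaker [([289.1, 339.7], 0.78)]
side vial_brown [([300.2, 381.8], 0.55)]
side vial_blue [([285.5, 404.8], 0.72), ([331.5, 207.6], 0.33)]
top wing_tip []
top beaker [([355.8, 260.6], 0.7)]
top vial_brown [([389.2, 252.6], 0.59)]
top vial_blue [([411.7, 261.6], 0.56)]
```

View pics/end_z.png

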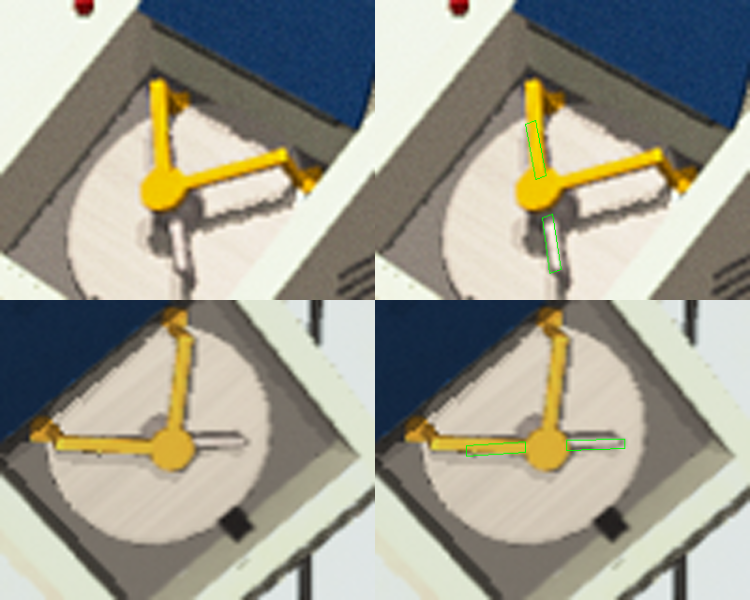

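View pics/side_end.png

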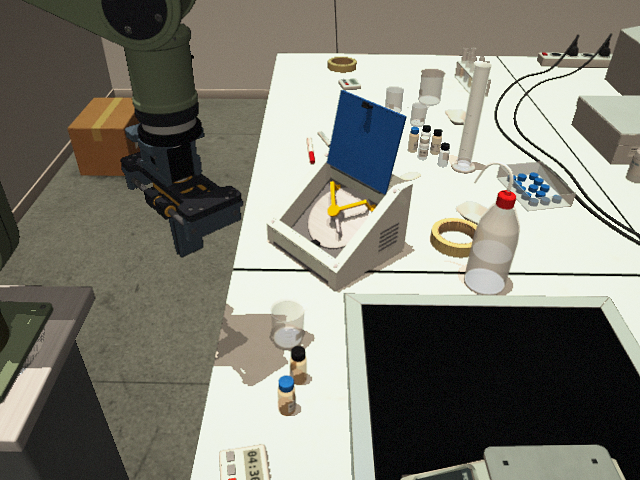

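The wing matches the outline drawn for the fully home angle in both views. The flap stands open at (365,140), the beaker and vials have not moved, and the arm is clear. I'm handing in.

Run:
```python
from h import *
s=sensors.state(); print(s["time_s"],s["force"].round(2),np.abs(s["qvel"]).max().round(2)); print(job_done())
```

```text
28.9833 [-0.62 -0.86 -0.01] 0.34
the job is handed in; nothing more can be done
None
```

The flap is open and, as far as I can measure, the wing nut is fully home. I handed the job in at about 29 s of the allowed 67 s; no verdict was reported.

**What I did:** I pressed the flap at the white dot until the catch let go, and it swung up to its stop. I then turned the nut clockwise with the closed fingertips in three pushes. The first and second ended on the left side, the third was on the right, and I lifted over the guard between them. The last push ended with the tool stalled at about 8 N, which I took as the hard stop.

**Last checks:**
- **Nut:** in both cameras the wing lies on the outline drawn for 5.4 rad, to within a few degrees by eye.
- **Flap:** its corner matched the 2.4 rad stop when measured after opening, and the last picture shows it still open.
- **Beaker and vials:** the networks found them within about 4 pixels of where they started.
- **Robot:** it stands clear of everything, with a force reading of about 1 N, which is noise level.

**Checks that failed or disagreed:**
- The network did not find the wing tip in the final pictures, so the nut angle rests on the outline match and the stall force.
- During the last push the wing lagged my contact model by roughly 10°. I lifted out to look, then landed again and pushed until it stalled.

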